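# Move the charged battery pack from charger to bottle lamp and turn the lamp up

### The job

Press the orange key of the charger so that the yellow battery pack pops free, slide the pack off the charger, and slide it up the sloping rail of the green bottle-inspection lamp until the lamp's catch clicks and holds it. Then roll the lamp's thumbwheel away from the robot, up the slope, to its stop for full light (do not turn it up before the pack is in). Leave the bottles, tumbler, tin, jug, brush and coaster where they stand.

Things in the scene. Friction and masses are not known exactly. Their poses are not given: they have to be found in the camera images.
- pack_center (a point): Centre (half-way up) of the yellow battery pack, 220 g: black foot 70 long (x) x 56 wide (y) x 8 high, on it a yellow block to grip, 40 wide (y), x -31 to +35 mm, from 8 to 58 above the underside (this point: 29). x = the end that goes in first, z = its top. It starts latched on the charger; when the charger's key is pressed it pops 14 mm outward and stays there, unlatched.
- charger_rail: Level rail of the charger. Origin on the rail floor (32 above the table) under the centre of a fully home pack; x along the rail, the way a pack slides in (away from the robot, yaw +-0.25 rad), z square to the floor. Floor x -80 to 45 mm; side walls at y +-30, x -46 to 45, tops z 15.5. Base: x -88 to 85, y -42 to 68; block 43 high beyond x 46.
- charger_lips (a point): Mouth of the charger rail's lips: x -15, y 0, z 10.5 of charger_rail. From here to the end stop (face at x 37) lips overhang from each wall inward to y +-23, underside z 10.5, top 15.5 mm: the pack's foot runs under them (2.5 play up, 2 each side), so the pack lifts out only once its front end is back of this line. Axes as the rail.
- charger_tooth (a point): Top edge of the charger's steel catch tooth as built: x -37, y 0, z 5 of charger_rail (mm), 16 wide, ramped from x -52 on the entry side. Its upright face holds the pack's rear end: a latched pack rests with its centre at x -2. A plunger at the far end pushes the pack outward, 5 N when home, 3 N at x -16. Moves with the key.
- charger_key (a joint): The charger's orange release key: 0 = up (catch engaged), 0.007 m = down at its stop; it moves square to the rail floor and springs back. 2 N to start, 4 N at the stop, up to 9 N with a latched pack leaning on it. Beyond 0.005 the tooth is below the floor. It stays part way down while the popped-out pack covers the tooth.
- charger_key_top (a point): Centre of the top of the charger's orange key, a pad 28 mm along the rail, 22 across, left of the rail: x -43, y 50, z 22 of charger_rail when up. The shelf round it is 14 lower. Axes as the rail.
- lamp_rail: Rail of the green lamp, climbing 30 degrees away from the robot (yaw +-0.25 rad), empty. The same rail as the charger's, frame and sizes alike; origin 85 mm above the table. Slab under it: x -80 to 50, y -92 to 66, z -30 to -6 of this frame. Behind the end stop, 52 to 125 (level) beyond the origin, a tower stands 142 high above the table.
- lamp_lips (a point): Mouth of the lamp rail's lips, x -15, y 0, z 10.5 mm of lamp_rail; lips and end stop as on the charger. Flared guides 10 high (x -78 to -46) lead to the side walls. Between here and the entry the rail is open above. Pushing a pack home takes about 10 to 15 N. Axes as the rail.
- lamp_tooth (a point): Top edge of the lamp's catch tooth as built, x -37, y 0, z 5 mm of lamp_rail; tooth, ramp and plunger as on the charger: a latched pack rests with its centre at x -2 and can be pushed in to +2. If the catch has not clicked, the plunger pushes the pack back to x -16 or lower. Moves with the key.
- lamp_key (a joint): The lamp's own orange key, as the charger's: 0 = up, 0.007 m = down. The pack pushes it down (5 mm) as it rides over the tooth; it springs back below 0.0015 when the pack is home: that is the click.
- lamp_key_top (a point): Centre of the top of the lamp's orange key: x -43, y 50, z 22 mm of lamp_rail when up. Not to be pressed in this job. Axes as the rail.
- lamp_wheel (a joint): Thumbwheel (dimmer) of the lamp: 0 = off, 1.8 rad = stop at full light; starts between 0 and 0.5. Radius 20 mm, 10 wide, axle along y of lamp_rail. Grows as its crown moves to +x of lamp_rail (up the slope, away from the robot). It turns with 0.6 N at the rim and stays where it is left.
- wheel_crown (a point): Crown (point farthest from the slope) of the thumbwheel's rim as built, right of the lamp's rail: x 0, y -62, z 13 mm of lamp_rail. Only 6 mm stands out of the flat housing round it (x -60 to 45, y -90 to -37), so it is rolled by a fingertip pressed on lightly and dragged. The wheel yields up to 4 mm inward on a spring (2 N rising to 4.5 N). A fixed point; axes as lamp_rail.
- bottle_mid: Bystander: dark wine bottle with red cap, standing, 74 diameter x 295; origin under its base.
- bottle_side: Bystander: another such bottle at the right side.
- tumbler: Bystander: clear glass tumbler, 68 diameter x 85, between charger and lamp; origin under its base.
- tin: Bystander: round red tin, 70 diameter x 46, between charger and lamp; origin under its base.
- jug: Bystander: brown stoneware jug, 104 diameter x 165, at the left; origin under its base.
- brush: Bystander: hand brush lying near the robot; origin under it, x along its length.
- coaster: Bystander: cork coaster 70 x 70 x 12 near the robot; origin under it.
There are look-alikes about, which are no part of the job. Several things look just like the part that bears charger_rail: the one meant starts farthest from the robot's base.

How it is judged (in metres and radians):
On the way, in this order (a step that is already met when the one before it is completed fails the run):
1. the charger's key is pressed and the pack pops out along its rail, free of the catch (x of pack_center in the frame of charger_rail below -0.009 m and z of pack_center in the frame of charger_rail below 0.04 m and value of joint charger_key above 0.003 m), for 0.1 s.
2. the pack is slid off the charger and is clear of it (distance between pack_center and charger_rail above 0.12 m), for 0.1 s.
3. the pack is home on the lamp's rail and the catch has clicked up behind it (x of pack_center in the frame of lamp_rail between -0.005 and 0.005 m and y of pack_center in the frame of lamp_rail between -0.005 and 0.005 m and z of pack_center in the frame of lamp_rail between 0.024 and 0.034 m and angle between the x axis of pack_center and the x axis of lamp_rail, either way round below 0.12 rad and value of joint lamp_key below 0.0015 m), for 0.2 s.
4. the thumbwheel is rolled up to full light with the pack in place (all of step 3 and value of joint lamp_wheel above 1.6 rad), for 0.1 s.
At the end, for the whole second after the job is handed in: The pack is latched on the lamp's rail (its centre within 5 mm of home along and across the rail and 24 to 34 mm above the rail floor, within 0.12 rad of the rail's direction), the lamp's key has sprung back (below 1.5 mm), and the thumbwheel stands above 1.6 rad of 1.8 (all of step 4); the robot touches nothing.
It fails at once if a bystander (bottle, tumbler, tin, jug, brush, coaster) is pushed more than 30 mm or knocked over (0.3 rad) (distance of any of bottle_mid, bottle_side, tumbler, tin, jug, brush, coaster from where it was at the start of the episode above 0.03 m or angle between any of bottle_mid, bottle_side, tumbler, tin, jug's own z axis and vertical above 0.3 rad).
It also fails if it takes over 72 s, if anything falls off the work surface, if the arm or the gripper's body presses on something with over 40 N, if the wrist force passes 120 N, or if a joint passes its speed limit or range.

### The arm

A 6-joint arm with a two-finger parallel gripper is mounted at the origin on the work surface. World frame = base frame: x ahead of the robot, y to its left, z up, the work surface at z = 0. Lengths are in mm, angles in rad, forces in N, time in s.
With the tool pointing down it reaches from about 425 to 925 mm from the base axis. Payload 12.5 kg.
Tool frame: the origin (TCP) lies at the very end of the fingers, on their centre line; the grasp point (between the pads) lies 19 mm behind it; z points along the fingers, y is the direction in which the jaws open and shut (so a half turn about z gives the same grasp; the last joint's range is limited). The gripper opens to 85 mm and grips with 20 to 120 N. Pads are 22 mm wide; open, the fingers measure 114 mm over their backs; the gripper's body (76 mm by 85 mm) begins 54 mm behind the grasp point. The pads swing forward as they close: fully open they stand 13 mm farther back than shut.
Start: joints at [-1.376, 0.491, 1.559, -0, 1.092, -0.106], TCP at [185.2, -596.947, 231.327] pointing down, gripper open.
Joint ranges: [-3.1, 3.1], [-0.84, 2.19], [0.05, 2.79], [-1.13, 4.28], [0.06, 2.93], [-2.69, 2.69]. Speed limits (rad/s): [2.22, 2.22, 2.79, 3.14, 3.14, 3.14].

### API

Orientations are given as a unit quaternion [w, x, y, z].
In Python, from plant import env gives the robot as it stands. The module is installed in compiled form; this text tells all that it offers.
- The arm moves only by the shell command python3 -m inch 'ROWS' [FORCE]. ROWS is JSON, a list that holds one entry, the list of rows, each a list of 7 numbers: the shift along the tool's x, y, z in m, then the turn, a rotation vector about the tool's x, y, z in degrees, then the finger opening in m, from 0 to 0.0854. In form: [[[dx, dy, dz, wx, wy, wz, jaw], ...]]. A call has 1 to 5 rows; each row shifts and turns the commanded pose from where the row before left it, along the tool's axes as they then stand; what a row does not reach is not made up. A row lasts 1/12 s, in which the tool goes at most 41.7 mm and 7.16 degrees, less where a joint would pass 70% of its speed; a pose out of reach is approached as far as the arm can. A call with a gripper value outside its range is refused whole. The fingers move at their own pace and stop on an object; FORCE is the grip in N (left out, the last holds). Time passes only in rows, so rows that do not move let the fingers close. It gives the time, the measured TCP pose, the force and the opening at its end, in the units of the state.
- env.get_state(): the state, without advancing time (a new reading comes with each control period).
- env.capture(name): name is "side" or "top" or "wrist"; returns a dict with "color" (480x640x3 uint8, red, green, blue), "range_z" (480x640 float32, mm along the optical axis (not along the pixel's ray), 0 where there is no reading), "K" (3x3 intrinsics, pixels), "dist" ([k1, k2, p1, p2, k3] as OpenCV has them; the pictures are not rectified), "cam_to_world" (4x4, takes a point from camera to world coordinates). Camera axes: x right, y up, looking along -z (the intrinsics and any distortion apply to the point x, -y, -z); pixel columns grow to the right and rows downward; lengths in mm; the calibration is good to about 2 mm. A picture is of the moment at which its call begins.
- env.hand_in(): hands the job in, once; it reports no verdict.
The state is a dict: "t": time; "q": joint angles; "qd": joint speeds; "joint_torque": joint torques, N m; "tcp_pos": TCP position; "tool_rot": TCP orientation; "ft_force": force on the tool from outside, world axes, zero at the start; "moment": the same for the moment, N m; "gripper_width": opening from 0.0 (shut) to 1.0 (fully open).
Only numpy, scipy, OpenCV 4.12 (cv2) and the standard library are available. Lean on these libraries where they do the work, as an engineer would, in place of code of your own. Each camera call takes 0.05 s, during which the arm holds its last target.

## Working session

There is one attempt and no reset: what is moved stays moved. The work goes in short steps, Python scripts to look and compute and a shell command to move; the robot and the scene stay as the last step left them, time stands still between calls to the robot, and variables do not carry over. Pictures are saved under pics/ and viewed, and the job is handed in when it is done.

```bash
mkdir -p pics; cat > h.py <<'E'
import numpy as np, cv2
from plant import env
from scipy.spatial.transform import Rotation as R
def save(n,f):
    c=env.capture(n); cv2.imwrite(f'pics/{f}.png',c['color'][:,:,::-1]); np.savez(f'{f}.npz',**c); return c
def pts(c):
    z=c['range_z']; h,w=z.shape
    uv=np.stack(np.meshgrid(np.arange(w),np.arange(h)),-1).reshape(-1,1,2).astype(np.float64)
    n=cv2.undistortPoints(uv,np.array(c['K']),np.array(c['dist'])).reshape(h,w,2)
    P=np.stack([n[...,0]*z,-n[...,1]*z,-z],-1)
    T=np.array(c['cam_to_world']); return P@T[:3,:3].T+T[:3,3]
E
python3 - <<'E'
from h import *
for n in ['side','top','wrist']:
    c=save(n,n+'0'); print(n,np.round(c['cam_to_world'],2).tolist(),np.array(c['K']).round(1).tolist())
print(env.get_state())
E
```

```text
side [[-0.7, 0.46, -0.55, -41.91], [-0.72, -0.46, 0.52, 577.44], [-0.02, 0.76, 0.65, 780.45], [0.0, 0.0, 0.0, 1.0]] [[481.0, 0.0, 320.4], [0.0, 481.0, 230.1], [0.0, 0.0, 1.0]]
top [[-0.05, 0.98, -0.2, 227.11], [-1.0, -0.05, 0.01, 24.16], [-0.0, 0.2, 0.98, 1627.98], [0.0, 0.0, 0.0, 1.0]] [[563.9, 0.0, 318.3], [0.0, 563.9, 233.7], [0.0, 0.0, 1.0]]
wrist [[0.3, 0.9, 0.31, 265.75], [-0.96, 0.28, 0.1, -571.46], [-0.0, -0.33, 0.95, 373.11], [0.0, 0.0, 0.0, 1.0]] [[400.3, 0.0, 320.3], [0.0, 400.3, 243.0], [0.0, 0.0, 1.0]]
{'t': 0.15, 'q': array([-1.37560943e+00,  4.91435461e-01,  1.55933442e+00, -7.02866025e-06,
        1.09166291e+00, -1.05599910e-01]), 'qd': array([-0.00098199,  0.0006895 , -0.00197957,  0.00105225,  0.00046356,
       -0.00052738]), 'joint_torque': array([ 9.79446449e-04, -6.18709803e+01, -2.61691010e+01, -1.05848846e-04,
        3.23912536e-03,  1.01522042e-05]), 'tcp_pos': array([ 185.15786565, -596.7705288 ,  230.84445052]), 'tool_rot': array([-4.19503210e-04,  9.88711882e-01,  1.49828697e-01, -2.19246398e-05]), 'ft_force': array([-0.67613964,  0.41505704, -0.70416792]), 'moment': array([-0.0178978 ,  0.0158207 ,  0.01574967]), 'gripper_width': 1.0005157619839855}
```

View pics/top0.png

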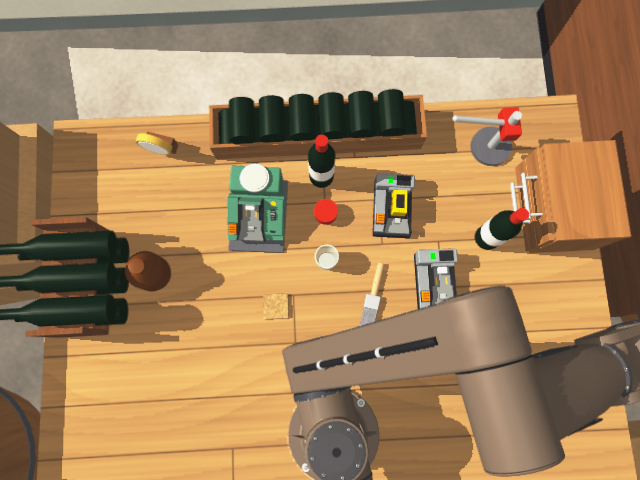

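View pics/side0.png

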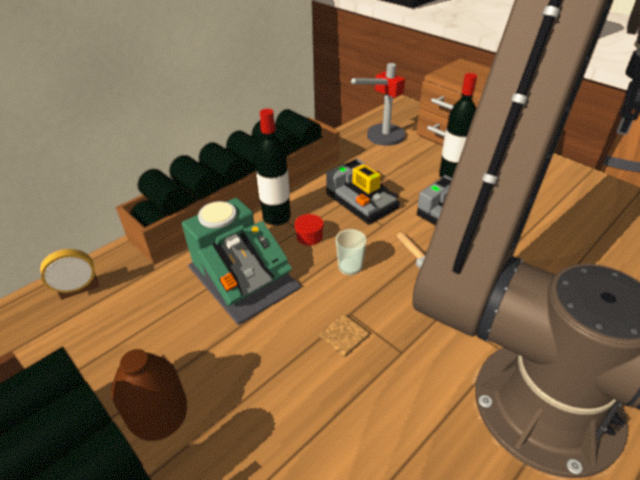

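The top view shows the charger with the yellow pack at (395,205), a decoy charger at (436,280), the lamp at (256,215), the tumbler at (327,257) and the tin at (326,211). Next I measure with the depth.

```bash
python3 - <<'E'
from h import *
for f in ['top0','side0']:
    c=dict(np.load(f+'.npz')); P=pts(c); hsv=cv2.cvtColor(c['color'],cv2.COLOR_RGB2HSV)
    print(f)
    for nm,lo,hi in [('yellow',(24,150,120),(32,255,255)),('orange',(6,215,150),(17,255,255)),('red',(0,200,120),(4,255,255))]:
        m=cv2.inRange(hsv,lo,hi); n,l,s,ce=cv2.connectedComponentsWithStats(m)
        for i in range(1,n):
            if s[i,4]>15:
                p=P[l==i]; p=p[np.abs(p).max(1)<2000]
                print(nm,ce[i].round(0),s[i,4],np.median(p,0).round(1),np.percentile(p[:,2],[5,95]).round(0))
c=dict(np.load('top0.npz')); P=pts(c)
im=cv2.resize(c['color'][150:330,215:475,::-1],None,fx=3,fy=3,interpolation=cv2.INTER_CUBIC)
cv2.imwrite('pics/topcrop.png',im)
E
```

```text
top0
yellow [144. 137.] 103 [832.6 487.  127.4] [109. 135.]
yellow [399. 202.] 218 [ 615.7 -215.9   89.7] [63. 96.]
yellow [273. 203.] 20 [628.6 135.2 109.4] [102. 114.]
orange [381. 219.] 29 [ 582.2 -169.9   55.5] [50. 58.]
orange [232. 228.] 57 [568.6 253.8  84.6] [74. 91.]
orange [426. 296.] 40 [ 354.9 -276.8   55.5] [44. 62.]
red [508. 123.] 382 [ 782.7 -506.   199.1] [168. 205.]
red [321. 141.] 136 [732.2  -3.3 297. ] [268. 302.]
red [325. 211.] 446 [615.4 -10.7  46.5] [40. 53.]
red [519. 215.] 180 [ 519.3 -470.5  295.6] [260. 302.]
side0
yellow [365. 177.] 158 [ 604.4 -204.2   86.5] [57. 90.]
orange [362. 199.] 82 [ 583.6 -163.7   51. ] [43. 54.]
orange [228. 281.] 158 [567.7 256.2  79.8] [73. 87.]
red [381.  75.] 41 [ 827.  -504.   198.3] [195. 200.]
red [469.  84.] 207 [ 518.  -466.3  279. ] [254. 297.]
red [394.  85.] 197 [ 773.1 -499.4  187.3] [158. 200.]
red [381.  88.] 74 [ 815.9 -497.5  163.2] [152. 174.]
red [265. 121.] 218 [728.5   6.2 281.2] [254. 296.]
red [308. 227.] 577 [6.095e+02 6.000e-01 4.340e+01] [14. 46.]
```

View pics/topcrop.png

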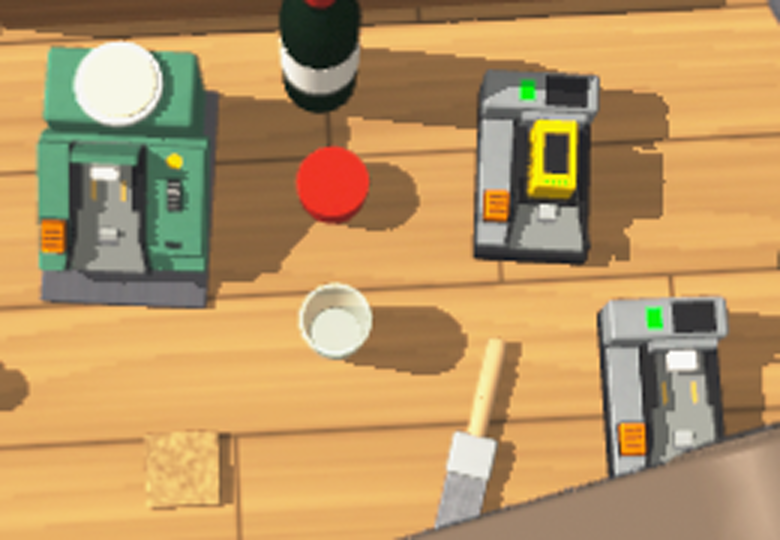

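View pics/wrist0.png

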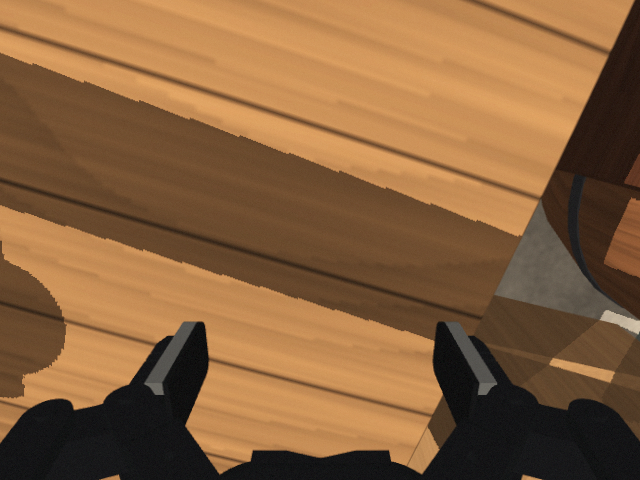

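```bash
cat >> h.py <<'E'
def st():
    s=env.get_state(); q=s['tool_rot']; return s,np.array(s['tcp_pos']),R.from_quat([q[1],q[2],q[3],q[0]])
def to(target,Rt=None):
    """print shift in CURRENT tool axes (mm) and turn (deg)"""
    s,p,r=st(); d=r.inv().apply(np.array(target)-p)
    print('t',round(s['t'],2),'tcp',p.round(1),'shift tool mm',d.round(1),end=' ')
    if Rt is not None:
        print('turn deg',np.degrees((r.inv()*Rt).as_rotvec()).round(2),end=' ')
        print('shift in target axes',Rt.inv().apply(np.array(target)-p).round(1))
    else: print()
def frame(yaw,tilt=0):
    # tool x = rail x (climbing by tilt), z = -rail z
    x=np.array([np.cos(tilt)*np.cos(yaw),np.cos(tilt)*np.sin(yaw),np.sin(tilt)])
    z=-np.array([-np.sin(tilt)*np.cos(yaw),-np.sin(tilt)*np.sin(yaw),np.cos(tilt)])
    return R.from_matrix(np.stack([x,np.cross(z,x),z],1))
E
python3 -c "
from h import *
to((605,-215,260),frame(-0.1))"
python3 -m inch '[[[0,0,-0.041,0,0,0,0.085],[0,0,-0.041,0,0,0,0.085],[0,0,-0.041,0,0,0,0.085],[0,0,-0.041,0,0,0,0.085],[0,0,-0.041,0,0,0,0.085]]]'
```

```text
t 0.15 tcp [ 185.2 -596.8  230.8] shift tool mm [ 514.1 -240.3  -28.9] turn deg [-0.05  0.   22.96] shift in target axes [ 379.6 -421.8  -29.2]
t: 0.57
tcp_pos: [185.1, -596.4, 438.3]
tool_rot: [-0.0, 0.989, 0.15, -0.0]
ft_force: [-0.6, -0.4, 0.4]
gripper_width: 0.996
```

```bash
python3 -m inch '[[[0.0343,-0.016,0,0,0,0,0.085],[0.0343,-0.016,0,0,0,0,0.085],[0.0343,-0.016,0,0,0,0,0.085],[0.0343,-0.016,0,0,0,0,0.085],[0.0343,-0.016,0,0,0,0,0.085]]]'
python3 -m inch '[[[0.0343,-0.016,0,0,0,0,0.085],[0.0343,-0.016,0,0,0,0,0.085],[0.0343,-0.016,0,0,0,0,0.085],[0.0343,-0.016,0,0,0,0,0.085],[0.0343,-0.016,0,0,0,0,0.085]]]'
python3 -m inch '[[[0.0343,-0.016,0,0,0,0,0.085],[0.0343,-0.016,0,0,0,0,0.085],[0.0343,-0.016,0,0,0,0,0.085],[0.0343,-0.016,0,0,0,0,0.085],[0.0343,-0.016,0,0,0,0,0.085]]]'
python3 -m inch '[[[0,0,0.04,0,0,5.74,0.085],[0,0,0.04,0,0,5.74,0.085],[0,0,0.04,0,0,5.74,0.085],[0,0,0.04,0,0,5.74,0.085],[0,0,0,0,0,0,0.085]]]'
python3 - <<'E'
from h import *
save('wrist','wc1'); save('top','top1'); save('side','side1')
to((605,-215,260),frame(-0.1))
E
```

```text
t: 0.98
tcp_pos: [326.2, -468.3, 436.2]
tool_rot: [-0.0, 0.989, 0.15, -0.0]
ft_force: [0.0, -0.8, 0.8]
gripper_width: 0.996
t: 1.4
tcp_pos: [466.4, -340.9, 436.3]
tool_rot: [-0.0, 0.989, 0.15, -0.0]
ft_force: [0.1, -0.7, 0.3]
gripper_width: 0.992
t: 1.82
tcp_pos: [606.6, -213.7, 436.1]
tool_rot: [-0.0, 0.989, 0.15, -0.0]
ft_force: [1.2, -0.4, 0.5]
gripper_width: 0.997
t: 2.23
tcp_pos: [603.1, -214.0, 268.6]
tool_rot: [-0.002, 0.999, -0.052, -0.006]
ft_force: [-0.9, 0.6, -1.4]
gripper_width: 1.003
t 2.38 tcp [ 606.2 -215.7  278.4] shift tool mm [-1.3 -0.6 18.4] turn deg [ 0.04 -0.11  0.19] shift in target axes [-1.3 -0.6 18.4]
```

View pics/wc1.png

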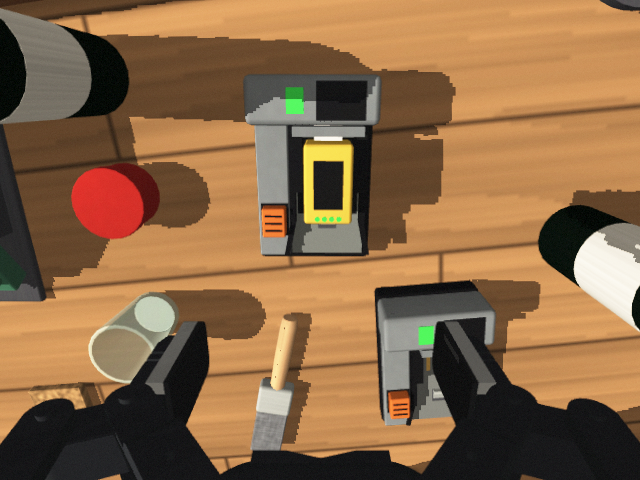

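The wrist picture shows the pack at (328,182), the key at (273,220), and the charger upright and unobstructed. I measure by casting rays onto the planes at known heights.

```bash
cat >> h.py <<'E'
def ray(c,uv):
    n=cv2.undistortPoints(np.array(uv,float).reshape(-1,1,2),np.array(c['K']),np.array(c['dist'])).reshape(-1,2)
    T=np.array(c['cam_to_world']); d=np.stack([n[:,0],-n[:,1],-np.ones(len(n))],1)@T[:3,:3].T
    return T[:3,3],d
def onplane(c,uv,n,p0):
    o,d=ray(c,uv); t=((np.array(p0)-o)@n)/(d@n); return o+d*t[:,None]
def onz(c,uv,z): return onplane(c,uv,np.array([0,0,1.]),(0,0,z))
def comps(c,lo,hi,amin):
    hsv=cv2.cvtColor(c['color'],cv2.COLOR_RGB2HSV); m=cv2.inRange(hsv,lo,hi)
    m=cv2.morphologyEx(m,cv2.MORPH_CLOSE,np.ones((5,5)))
    cs,_=cv2.findContours(m,cv2.RETR_EXTERNAL,cv2.CHAIN_APPROX_NONE)
    return [k.reshape(-1,2) for k in cs if cv2.contourArea(k)>amin]
Y=((22,150,90),(33,255,255)); O=((5,200,120),(17,255,255))
E
python3 - <<'E'
from h import *
c=save('wrist','wc2'); P=pts(c)
for nm,col,z in [('key',O,54),('pack',Y,90)]:
    for k in comps(c,*col,150):
        w=onz(c,k,z)[:,:2].astype(np.float32); b=cv2.minAreaRect(w)
        m=np.zeros((480,640),np.uint8); cv2.drawContours(m,[k.reshape(-1,1,2)],-1,1,-1)
        q=P[m>0]; print(nm,k.mean(0).round(),[np.round(v,1) for v in b],'depth z pct',np.percentile(q[:,2],[10,50,90]).round(1),np.median(q,0).round(1))
cv2.imwrite('pics/crop2.png',cv2.resize(c['color'][60:300,220:420,::-1],None,fx=2.5,fy=2.5,interpolation=cv2.INTER_CUBIC))
to((605,-215,260))
E
```

```text
key [394. 405.] [array([ 363.9, -274.7]), array([21.7, 35.9]), np.float64(88.5)] depth z pct [45.7 53.3 54.5] [ 364.9 -275.2   53.3]
key [272. 224.] [array([ 588.4, -167.5]), array([21.5, 26.9]), np.float64(79.4)] depth z pct [52.5 53.9 54.9] [ 588.3 -168.3   53.9]
pack [325. 186.] [array([ 625.7, -221.3]), array([39. , 67.4]), np.float64(83.6)] depth z pct [88.8 90.  91. ] [ 626.2 -220.4   90. ]
t 2.43 tcp [ 606.4 -215.8  279.2] shift tool mm [-1.6 -0.7 19.2]
```

View pics/crop2.png

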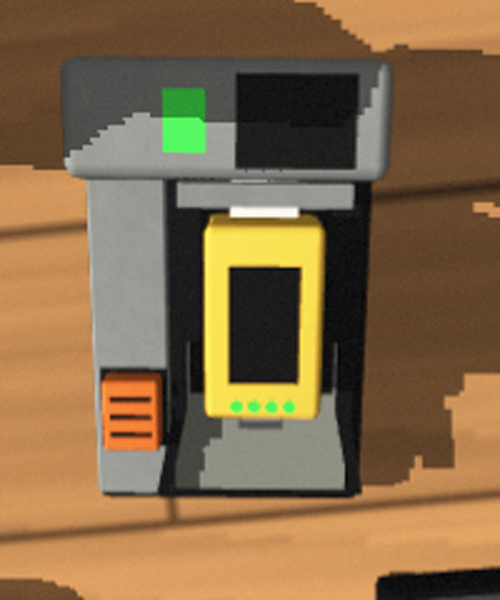

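```bash
python3 -c "
from h import *
to((588.3,-167.5,75),frame(-0.107))"
```

```text
t 2.43 tcp [ 606.4 -215.8  279.2] shift tool mm [-23.4 -46.6 204. ] turn deg [ 0.08 -0.21  0.56] shift in target axes [-23.2 -46.1 204.2]
```

```bash
python3 -m inch '[[[-0.008,-0.0155,0.036,0,0,0,0],[-0.008,-0.0155,0.036,0,0,0,0],[-0.0074,-0.0155,0.036,0,0,0,0],[0,0,0.036,0,0,0,0],[0,0,0.03,0,0,0,0]]]' 40
python3 -m inch '[[[0,0,0.03,0,0,0,0],[0,0,0,0,0,0,0],[0,0,0,0,0,0,0]]]'
python3 -c "
from h import *
to((588.3,-167.5,54),frame(-0.107))
save('wrist','wc3')"
```

```text
t: 2.85
tcp_pos: [587.8, -166.4, 103.2]
tool_rot: [0.001, 0.999, -0.048, 0.002]
ft_force: [0.5, -0.6, 0.2]
gripper_width: 0.293
t: 3.1
tcp_pos: [587.8, -167.1, 73.6]
tool_rot: [0.0, 0.999, -0.049, 0.0]
ft_force: [-0.4, 0.0, 0.7]
gripper_width: -0.004
t 3.1 tcp [ 587.8 -167.1   73.6] shift tool mm [ 0.5  0.3 19.6] turn deg [ 0.02 -0.05  0.47] shift in target axes [ 0.5  0.3 19.6]
```

View pics/wc3.png

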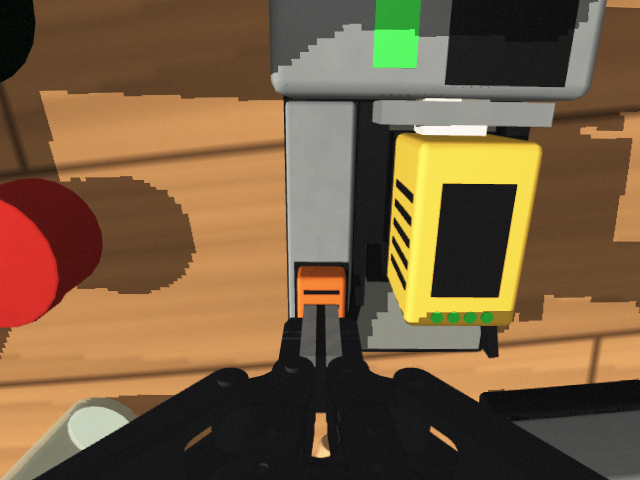

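The shut fingertips at (320,310) stand centred over the key, and the pack is clear of them. I press now.

```bash
python3 -m inch '[[[0,0,0.012,0,0,0,0],[0,0,0.008,0,0,0,0],[0,0,0.004,0,0,0,0],[0,0,0.003,0,0,0,0],[0,0,0,0,0,0,0]]]'
python3 -m inch '[[[0,0,0,0,0,0,0],[0,0,0,0,0,0,0],[0,0,0,0,0,0,0]]]'
python3 -c "
from h import *
save('wrist','wc4')"
```

```text
t: 3.57
tcp_pos: [587.7, -167.0, 46.7]
tool_rot: [0.0, 0.999, -0.05, 0.001]
ft_force: [-1.1, 0.1, 13.1]
gripper_width: 0.001
t: 3.82
tcp_pos: [587.6, -167.0, 46.7]
tool_rot: [0.0, 0.999, -0.05, 0.001]
ft_force: [-0.1, -0.6, 12.2]
gripper_width: 0.002
```

View pics/wc4.png

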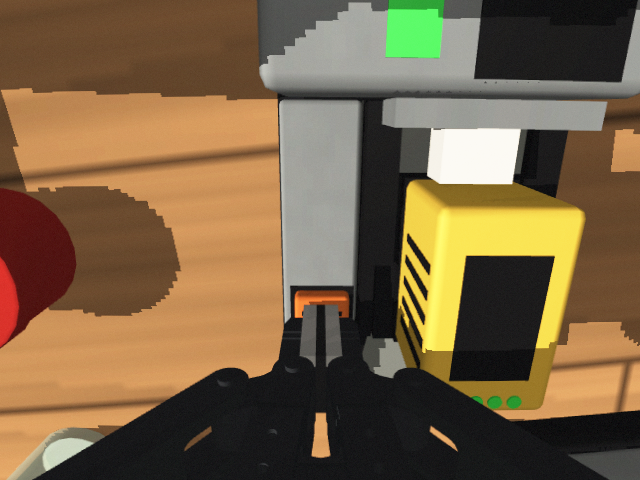

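The pack has popped: it moved back toward the robot, and the white plunger shows at (475,155). I lift, open and centre over the pack.

```bash
python3 -m inch '[[[0,0,-0.03,0,0,0,0],[0,0,-0.04,0,0,0,0.085],[0,0,-0.04,0,0,0.4,0.085],[0.014,0.026,0,0,0,0,0.085],[0.014,0.026,0,0,0,0,0.085]]]'
python3 -m inch '[[[0,0,0,0,0,0,0.085],[0,0,0,0,0,0,0.085]]]'
python3 - <<'E'
from h import *
c=save('wrist','wc5')
for k in comps(c,*Y,150)+comps(c,*O,150):
    b=cv2.minAreaRect(onz(c,k,90)[:,:2].astype(np.float32)); print(k.mean(0),[np.round(v,1) for v in b])
to((611,-220,74),frame(-0.107))
E
```

```text
t: 4.28
tcp_pos: [610.1, -221.4, 158.8]
tool_rot: [0.001, 0.999, -0.052, 0.002]
ft_force: [-0.2, -1.0, -0.4]
gripper_width: 0.566
t: 4.45
tcp_pos: [609.0, -222.4, 155.1]
tool_rot: [-0.0, 0.999, -0.054, -0.0]
ft_force: [0.1, -0.0, -0.7]
gripper_width: 0.849
[315.6372796 251.3929471] [array([ 613.4, -219.8]), array([39.7, 70.1]), np.float64(83.5)]
[245.96885813 278.16608997] [array([ 604.9, -177.3]), array([17.5, 25.4]), np.float64(82.5)]
t 4.5 tcp [ 608.7 -221.5  154.9] shift tool mm [ 2.2 -1.7 80.9] turn deg [-0.02  0.06 -0.04] shift in target axes [ 2.1 -1.7 80.9]
```

View pics/wc5.png

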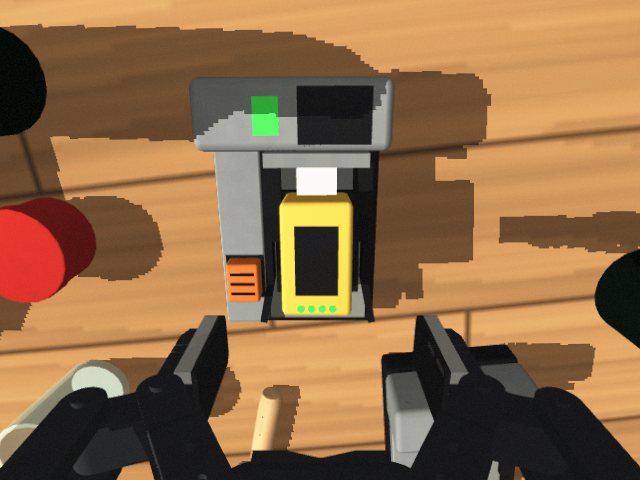

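```bash
python3 -m inch '[[[0.0028,-0.0017,0.03,0,0,0,0.085],[0,0,0.03,0,0,0,0.085],[0,0,0.025,0,0,0,0.085],[0,0,0.018,0,0,0,0.085],[0,0,0,0,0,0,0.085]]]' 70
python3 -m inch '[[[0,0,0,0,0,0,0],[0,0,0,0,0,0,0],[0,0,0,0,0,0,0],[0,0,0,0,0,0,0],[0,0,0,0,0,0,0]]]'
python3 -m inch '[[[0,0,0,0,0,0,0],[0,0,0,0,0,0,0]]]'
python3 - <<'E'
from h import *
to((611.5,-220,52),frame(-0.107)); save('wrist','wc6')
E
```

```text
t: 4.92
tcp_pos: [610.1, -218.3, 48.4]
tool_rot: [-0.001, 0.999, -0.053, -0.003]
ft_force: [-1.3, 0.9, -0.1]
gripper_width: 0.997
t: 5.33
tcp_pos: [612.6, -220.1, 53.8]
tool_rot: [0.0, 0.999, -0.053, 0.001]
ft_force: [-1.1, 1.6, 6.8]
gripper_width: 0.458
t: 5.5
tcp_pos: [612.7, -220.1, 53.8]
tool_rot: [0.0, 0.999, -0.053, 0.001]
ft_force: [-1.5, 1.3, 7.8]
gripper_width: 0.458
t 5.5 tcp [ 612.7 -220.1   53.8] shift tool mm [-1.2  0.1  1.8] turn deg [ 0.03 -0.12  0.01] shift in target axes [-1.2  0.1  1.8]
```

View pics/wc6.png

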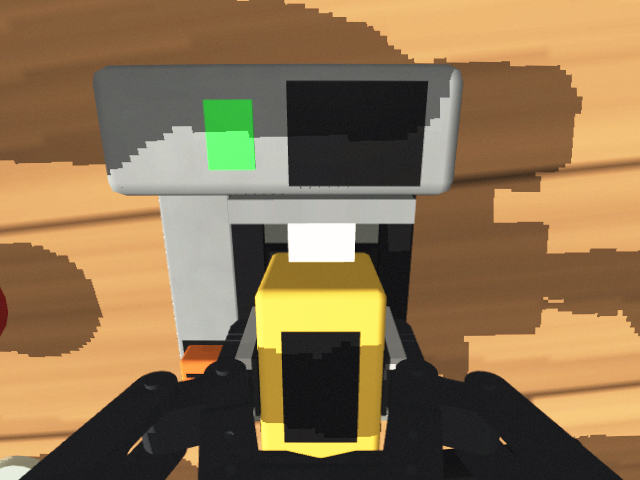

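```bash
python3 -m inch '[[[0,0,-0.001,0,0,0,0],[-0.008,0,0,0,0,0,0],[-0.014,0,0,0,0,0,0],[-0.016,0,0,0,0,0,0],[-0.012,0,0,0,0,0,0]]]'
python3 -m inch '[[[-0.004,0,0,0,0,0,0],[0,0,0,0,0,0,0]]]'
python3 - <<'E'
from h import *
to((611.5,-220,52),frame(-0.107)); save('wrist','wc7');print(env.get_state()['ft_force'])
E
```

```text
t: 5.97
tcp_pos: [561.8, -214.7, 54.0]
tool_rot: [0.0, 0.999, -0.053, 0.001]
ft_force: [3.1, -0.9, 2.0]
gripper_width: 0.459
t: 6.13
tcp_pos: [557.4, -214.3, 54.0]
tool_rot: [0.0, 0.999, -0.054, -0.0]
ft_force: [-5.2, 0.7, 9.1]
gripper_width: 0.459
t 6.13 tcp [ 557.4 -214.3   54. ] shift tool mm [54.4 -0.1  1.9] turn deg [ 0.    0.04 -0.02] shift in target axes [54.4 -0.1  2. ]
[-6.88986988  0.71761657  9.84991232]
```

View pics/wc7.png

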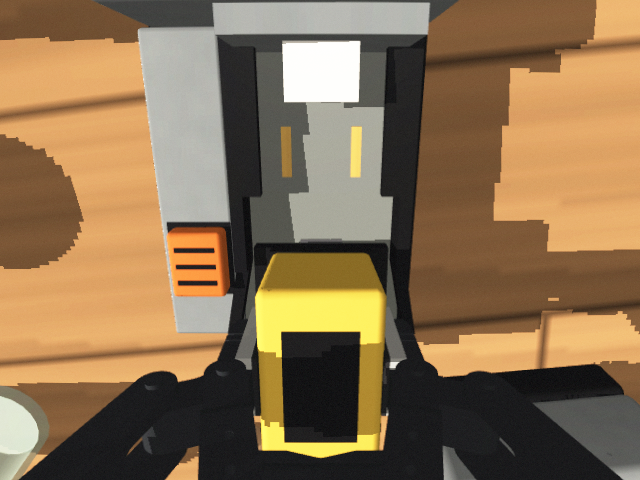

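```bash
python3 -m inch '[[[0,0,-0.02,0,0,0,0],[0,0,-0.04,0,0,0,0],[0,0,-0.04,0,0,0,0],[0,0,-0.04,0,0,0,0],[0,0,-0.04,0,0,0,0]]]'
python3 -c "
from h import *
to((530,215,255),frame(0))"
```

```text
t: 6.6
tcp_pos: [558.1, -213.9, 234.8]
tool_rot: [-0.0, 0.999, -0.053, -0.001]
ft_force: [1.3, -0.9, -2.9]
gripper_width: 0.462
t 6.6 tcp [ 558.1 -213.9  234.8] shift tool mm [ -73.6 -423.5  -19.9] turn deg [-0.03  0.09 -6.12] shift in target axes [ -28.1 -428.9  -20.2]
```

```bash
python3 -m inch '[[[-0.007,-0.038,-0.004,0,0,0,0],[-0.007,-0.038,-0.004,0,0,0,0],[-0.007,-0.038,-0.004,0,0,0,0],[-0.007,-0.038,-0.004,0,0,0,0],[-0.007,-0.038,-0.004,0,0,0,0]]]'
python3 -m inch '[[[-0.007,-0.038,0,0,0,0,0],[-0.007,-0.038,0,0,0,0,0],[-0.007,-0.038,0,0,0,0,0],[-0.007,-0.038,0,0,0,0,0],[-0.007,-0.038,0,0,0,0,0]]]'
python3 -m inch '[[[0,-0.04,0,0,0,-6,0],[0,0,0,0,0,0,0],[0,0,0,0,0,0,0]]]'
python3 - <<'E'
from h import *
to((530,215,255),frame(0)); c=save('wrist','wl1'); save('top','top2'); save('side','side2')
E
```

```text
t: 7.02
tcp_pos: [543.3, -19.9, 253.2]
tool_rot: [0.0, 0.999, -0.054, -0.001]
ft_force: [-0.7, 0.2, -1.9]
gripper_width: 0.462
t: 7.43
tcp_pos: [528.7, 173.0, 253.0]
tool_rot: [0.0, 0.999, -0.053, -0.001]
ft_force: [1.6, -0.4, -2.9]
gripper_width: 0.461
t: 7.68
tcp_pos: [533.2, 212.8, 252.6]
tool_rot: [0.0, 1.0, 0.001, -0.001]
ft_force: [-0.0, -1.6, -2.4]
gripper_width: 0.462
t 7.68 tcp [533.2 212.8 252.6] shift tool mm [-3.2 -2.2 -2.4] turn deg [0.04 0.08 0.08] shift in target axes [-3.2 -2.2 -2.4]
```

View pics/wl1.png

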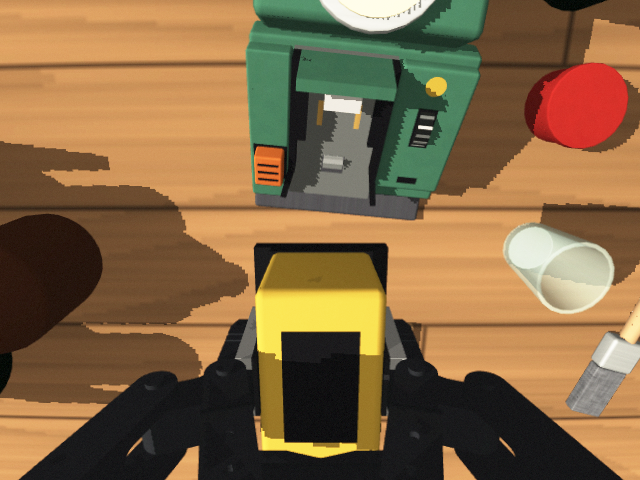

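View pics/side2.png

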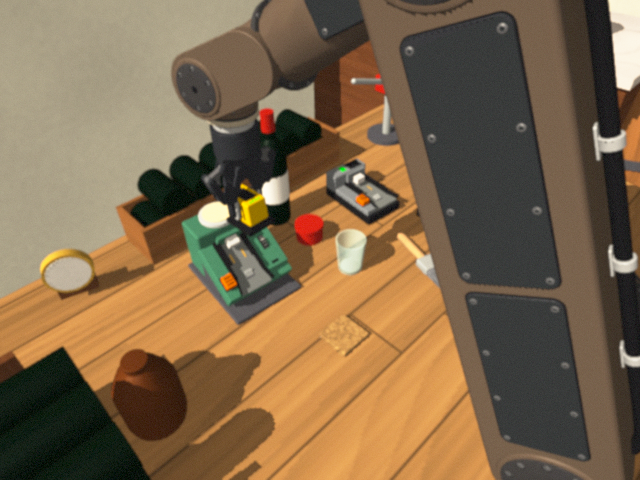

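Wrist view: lamp key at (269,166), tooth at (332,163), wheel at (425,128), pack held straight in the jaws. I compute the lamp frame from the depth.

```bash
cat > lamp.py <<'E'
from h import *
def lampframe(o,yaw):
    x=R.from_euler('zy',[yaw,-np.pi/6]).as_matrix(); return x,np.array(o)
def key_on(c,yaw,o):
    # orange key top by ray onto plane z=22 of rail frame; iterate origin
    k=max([k for k in comps(c,*O,150)],key=lambda k:-abs(k[:,0].mean()-270))
    M,_=lampframe(o,yaw); p0=o+M[:,2]*22
    w=onplane(c,k,M[:,2],p0); return (w-o)@M,w
E
python3 - <<'E'
from lamp import *
c=dict(np.load('wl1.npz')); P=pts(c)
k=[k for k in comps(c,*O,150)]
for kk in k:
    m=np.zeros((480,640),np.uint8); cv2.drawContours(m,[kk.reshape(-1,1,2)],-1,1,-1); m=cv2.erode(m,np.ones((5,5)))
    q=P[m>0]; print(kk.mean(0),q.mean(0).round(1)); ctr=q.mean(0)
    n=np.linalg.svd(q-q.mean(0))[2][2]; print('normal',n.round(3))
# rail floor plane patch & housing patch
for nm,(u0,u1,v0,v1) in {'floor':(315,365,130,150),'floor2':(300,350,175,195),'hous':(395,410,150,175),'frontslab':(270,290,195,200)}.items():
    q=P[v0:v1,u0:u1].reshape(-1,3); q=q[np.isfinite(q).all(1)]; n=np.linalg.svd(q-q.mean(0))[2][2]; n*=np.sign(n[2])
    print(nm,q.mean(0).round(1),n.round(3),'yaw',np.arctan2(-n[1],-n[0]).round(3),'tilt',np.arccos(n[2]).round(3))
E
```

```text
[268.76271186 165.27118644] [573.9 252.9  86.6]
normal [0.011 0.992 0.129]
floor [592.4 198.5  75.3] [-0.994  0.003  0.111] yaw -0.003 tilt 1.46
floor2 [552.7 209.7  52.3] [-0.976  0.002  0.218] yaw -0.002 tilt 1.351
hous [575.1 148.6  75.1] [-0.503  0.042  0.863] yaw -0.083 tilt 0.53
frontslab [534.7 252.2  20.4] [-0.966  0.028  0.255] yaw -0.029 tilt 1.313
```

```bash
cat >> lamp.py <<'E'
def rect(c,o,yaw,z,s=4,xr=(-100,60),yr=(-100,75)):
    """view of the plane z of rail frame: rows = -x, cols = -y, s px/mm"""
    M,o=lampframe(o,yaw)
    xs=np.arange(xr[1],xr[0],-1/s); ys=np.arange(yr[1],yr[0],-1/s)
    X,Yy=np.meshgrid(xs,ys,indexing='ij')
    W=o+X[...,None]*M[:,0]+Yy[...,None]*M[:,1]+z*M[:,2]
    T=np.array(c['cam_to_world']); q=(W-T[:3,3])@T[:3,:3]
    q=q*[1,-1,-1]
    uv,_=cv2.projectPoints(q.reshape(-1,3),np.zeros(3),np.zeros(3),np.array(c['K']),np.array(c['dist']))
    uv=uv.reshape(X.shape+(2,)).astype(np.float32)
    return cv2.remap(c['color'],uv,None,cv2.INTER_CUBIC)[...,::-1].copy()
E
python3 - <<'E'
from lamp import *
c=dict(np.load('wl1.npz'))
o=(614,199,85)
for z in (0,15.5,22):
    im=rect(c,o,-0.083,z)
    for v in range(-100,61,20): cv2.line(im,(0,int((60-v)*4)),(6,int((60-v)*4)),(0,0,255),2)
    for v in range(-100,76,25): cv2.line(im,(int((75-v)*4),0),(int((75-v)*4),6),(0,0,255),2)
    cv2.imwrite(f'pics/rect{int(z)}.png',im[:600])
E
```

```text
(no output)
```

View pics/rect15.png

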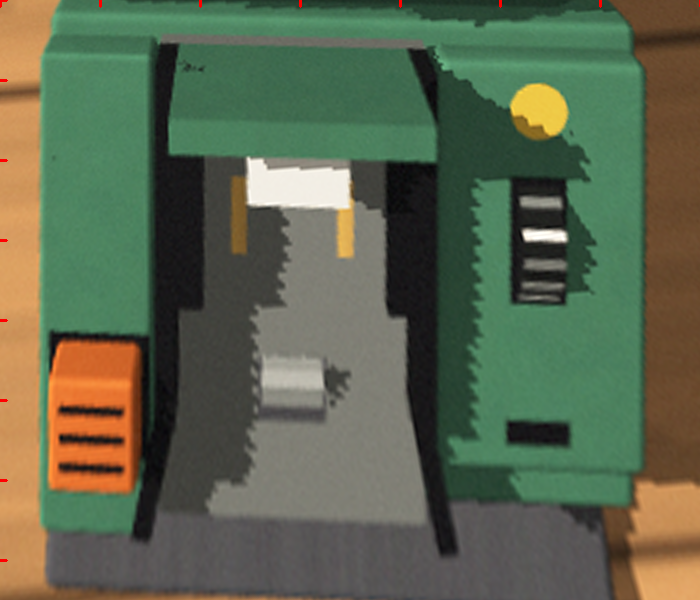

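```bash
python3 - <<'E'
from lamp import *
c=dict(np.load('wl1.npz')); P=pts(c); hsv=cv2.cvtColor(c['color'],cv2.COLOR_RGB2HSV)
g=cv2.inRange(hsv,(60,80,30),(85,255,255))>0
M,o=lampframe((614,199,85),-0.083)
L=(P-o)@M
for nm,sel in {'housing':g&(abs(L[...,2]-7)<4)&(L[...,1]<-40)&(L[...,1]>-85)&(L[...,0]<40)&(L[...,0]>-55),
 'floor':(~g)&(abs(L[...,2])<3)&(abs(L[...,1])<20)&(L[...,0]<0)&(L[...,0]>-70),
 'left':g&(L[...,1]>34)&(L[...,1]<60)&(L[...,0]>-20)&(L[...,0]<35)&(abs(L[...,2]-8)<6)}.items():
    q=P[sel]
    for _ in range(4):
        m=np.median(q,0); n=np.linalg.svd(q-q.mean(0),full_matrices=False)[2][2]; n*=np.sign(n[2]); r=(q-q.mean(0))@n; q=q[abs(r)<2.5*r.std()+.1]
    print(nm,len(q),'std',r.std().round(2),'n',n.round(3),'yaw',np.arctan2(-n[1],-n[0]).round(3),'tilt deg',np.degrees(np.arccos(n[2])).round(2),'z rail',((q.mean(0)-o)@M)[2].round(2))
# ridge at left/right outline: depth-based lips
for nm,s in {'lips':(abs(L[...,2]-15.5)<2)&(abs(L[...,1])<36)&(L[...,0]<20)&(L[...,0]>-40)}.items():
    q=L[s]; 
    for x in range(-40,20,6):
        k=q[(q[:,0]>=x)&(q[:,0]<x+6)]
        a=k[k[:,1]>0,1]; b=k[k[:,1]<0,1]
        if len(a) and len(b): print(x+3,'left',np.percentile(a,[3,97]).round(1),'right',np.percentile(b,[3,97]).round(1),'z',np.median(k[:,2]).round(1))
E
```

```text
housing 2183 std 0.42 n [-0.498  0.017  0.867] yaw -0.035 tilt deg 29.88 z rail 10.35
floor 3334 std 0.58 n [-0.494  0.046  0.868] yaw -0.093 tilt deg 29.72 z rail 1.27
left 2307 std 0.62 n [-0.498  0.042  0.866] yaw -0.084 tilt deg 29.98 z rail 6.75
-37 left [31.7 35.7] right [-32.3 -28.6] z 15.5
-31 left [31.9 35.9] right [-31.8 -28.7] z 15.2
-25 left [31.4 35.9] right [-31.8 -28.9] z 15.3
-19 left [25.1 35.4] right [-31.3 -21.9] z 15.1
-13 left [24.5 35.5] right [-31.3 -21.8] z 15.4
-7 left [24.8 35.7] right [-30.9 -21.8] z 15.3
-1 left [24.6 35.9] right [-32.4 -21.7] z 15.4
5 left [24.7 35.4] right [-32.9 -21.8] z 15.2
11 left [24.5 35.6] right [-32.8 -21.9] z 15.4
17 left [24.7 35.7] right [-29.1 -21.9] z 15.2
```

View pics/rect0.png

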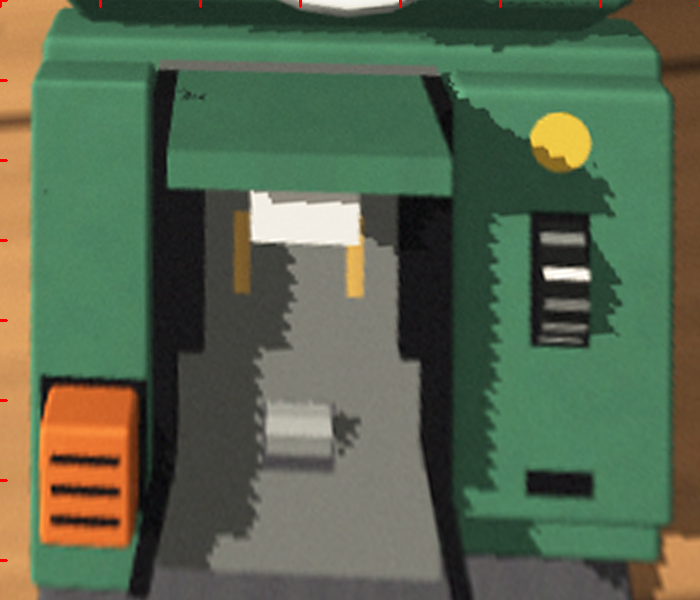

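```bash
cat >> lamp.py <<'E'
O_L=np.array([611.1,200.65,85.]); YAW=-0.085
def go(x,y,z):
    M,o=lampframe(O_L,YAW); to(o+M@np.array([x,y,z]),frame(YAW,np.pi/6))
def where():
    s,p,r=st(); M,o=lampframe(O_L,YAW); print('t',round(s['t'],2),'TCP in rail',((p-o)@M).round(2),'rot err deg',np.degrees((frame(YAW,np.pi/6).inv()*r).as_rotvec()).round(2),'F rail',(np.array(s['ft_force'])@M).round(1),'w',round(s['gripper_width'],3))
E
python3 -c "
from lamp import *
go(-97,0,82);where()"
```

```text
t 7.83 tcp [533.6 210.1 252.9] shift tool mm [-47.    1.3 145.3] turn deg [-1.19 30.04  4.58] shift in target axes [-113.2    5.2  102.4]
t 7.83 TCP in rail [ 15.95  10.84 184.22] rot err deg [  1.19 -30.04  -4.58] F rail [-1.1 -0.3 -1.6] w 0.455
```

```bash
python3 -m inch '[[[0,0,0,-0.24,6,0.92,0],[0,0,0,-0.24,6,0.92,0],[0,0,0,-0.24,6,0.92,0],[0,0,0,-0.24,6,0.92,0],[0,0,0,-0.24,6,0.92,0]]]'
python3 -m inch '[[[-0.023,0.001,0.02,0,0,0,0],[-0.023,0.001,0.02,0,0,0,0],[-0.023,0.001,0.02,0,0,0,0],[-0.023,0.001,0.02,0,0,0,0],[-0.021,0.001,0.02,0,0,0,0]]]'
python3 -m inch '[[[0,0,0,0,0,0,0],[0,0,0,0,0,0,0]]]'
python3 - <<'E'
from lamp import *
go(-97,0,82);where(); c=save('wrist','wl2')
for z in (0,15.5):
    im=rect(c,O_L,YAW,z)
    for v in range(-100,61,20): cv2.line(im,(0,int((60-v)*4)),(6,int((60-v)*4)),(0,0,255),2)
    for v in range(-100,76,25): cv2.line(im,(int((75-v)*4),0),(int((75-v)*4),6),(0,0,255),2)
    cv2.imwrite(f'pics/rectb{int(z)}.png',im[:600])
E
```

```text
t: 8.25
tcp_pos: [533.5, 209.3, 253.7]
tool_rot: [0.011, 0.966, -0.042, 0.255]
ft_force: [1.4, -2.0, -2.3]
gripper_width: 0.463
t: 8.67
tcp_pos: [497.7, 199.8, 139.9]
tool_rot: [0.001, 0.974, -0.033, 0.225]
ft_force: [0.2, 0.3, -3.3]
gripper_width: 0.458
t: 8.83
tcp_pos: [498.7, 200.0, 140.8]
tool_rot: [0.001, 0.974, -0.033, 0.225]
ft_force: [-0.2, -0.4, -1.8]
gripper_width: 0.459
t 8.83 tcp [498.7 200.  140.8] shift tool mm [-26.2  -7.6  24.2] turn deg [-1.17  3.97  0.63] shift in target axes [-27.9  -7.8  22.2]
t 8.83 TCP in rail [-69.11  -6.53 104.55] rot err deg [ 1.17 -3.97 -0.63] F rail [-1.  -0.5 -1.4] w 0.459
```

View pics/wl2.png

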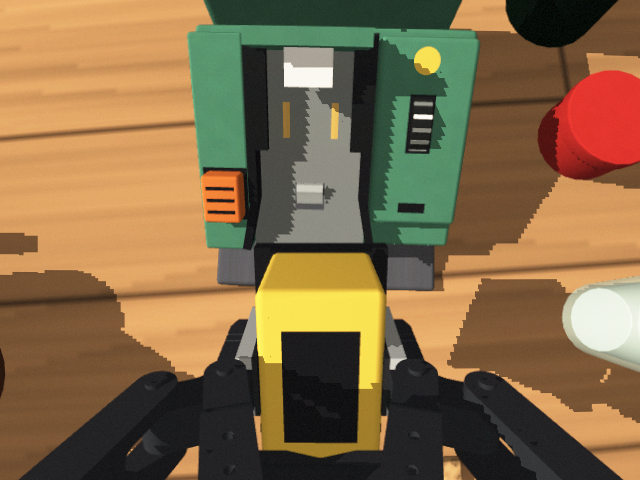

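View pics/rectb15.png

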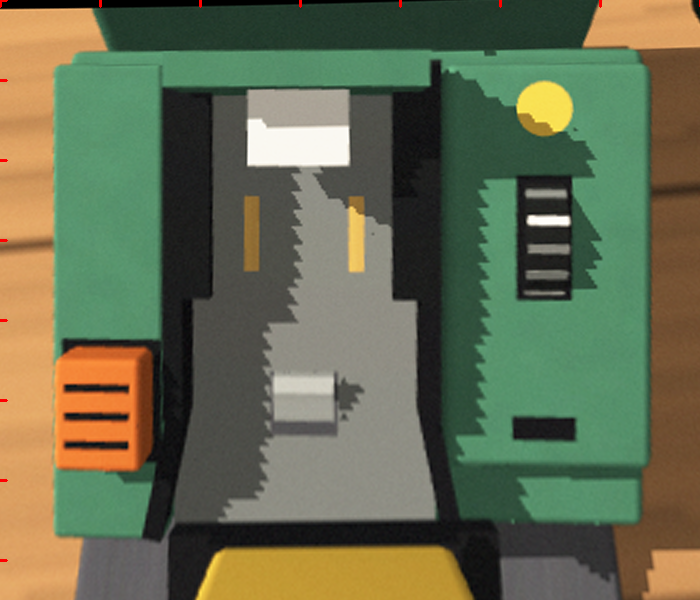

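```bash
sed -i 's/O_L=np.array.*;/O_L=np.array([611.1,200.25,85.]);/' lamp.py
python3 -m inch '[[[-0.014,-0.004,0.011,-1.1,4,0.6,0],[-0.014,-0.004,0.011,0,0,0,0],[0,0,0,0,0,0,0],[0,0,0,0,0,0,0]]]'
python3 - <<'E'
from lamp import *
c=dict(np.load('wl2.npz'))
# tool pose at that time
p=np.array([498.7,200.0,140.8]); r=R.from_quat([0.974,-0.033,0.225,0.001])
zt=r.apply([0,0,1]); w=onplane(c,[[257,245],[321,245],[386,245]],zt,p+zt*13.8); print('foot front in tool',r.inv().apply(w-p).round(1))
go(-97,0,34);where()
E
```

```text
t: 9.22
tcp_pos: [501.1, 202.3, 142.3]
tool_rot: [-0.002, 0.973, -0.031, 0.229]
ft_force: [-0.2, -0.2, -3.2]
gripper_width: 0.464
foot front in tool [[ 29.7 -26.7  13.8]
 [ 29.7  -0.3  13.8]
 [ 29.6  26.5  13.8]]
t 9.22 tcp [501.1 202.3 142.3] shift tool mm [-26.   -5.3  72.3] turn deg [-1.66  3.57  0.8 ] shift in target axes [-30.5  -7.   70.4]
t 9.22 TCP in rail [-66.58  -3.66 104.64] rot err deg [ 1.66 -3.57 -0.8 ] F rail [-1.7 -0.4 -2.7] w 0.464
```

```bash
python3 - <<'E'
from lamp import *
print(np.round(env.get_state()['q'],3))
c=save('wrist','wl3'); P=pts(c); s,p,r=st()
T=r.inv().apply((P-p).reshape(-1,3)).reshape(P.shape)
sel=(abs(T[...,1])<35)&(T[...,0]>-40)&(T[...,0]<45)&(T[...,2]>-60)&(T[...,2]<40)
v,u=np.nonzero(sel)
for col in (290,321,350):
    print(col,[(v,*T[v,col].round(1)) for v in range(236,300,4)])
print('row248',[(u,*T[248,u].round(1)) for u in list(range(248,264,2))+list(range(380,394,2))])
E
```

```text
[ 0.335  0.414  2.126 -0.763  0.227  2.685]
290 [(236, np.float64(3.9), np.float64(-20.2), np.float64(105.0)), (240, np.float64(1.0), np.float64(-20.3), np.float64(105.6)), (244, np.float64(27.4), np.float64(-13.7), np.float64(21.4)), (248, np.float64(28.7), np.float64(-13.0), np.float64(12.6)), (252, np.float64(29.4), np.float64(-12.5), np.float64(6.2)), (256, np.float64(29.3), np.float64(-12.2), np.float64(1.8)), (260, np.float64(29.2), np.float64(-12.0), np.float64(-2.1)), (264, np.float64(30.0), np.float64(-11.5), np.float64(-8.0)), (268, np.float64(30.9), np.float64(-11.1), np.float64(-13.9)), (272, np.float64(31.2), np.float64(-10.8), np.float64(-18.3)), (276, np.float64(31.5), np.float64(-10.5), np.float64(-22.3)), (280, np.float64(31.8), np.float64(-10.2), np.float64(-26.1)), (284, np.float64(32.1), np.float64(-9.9), np.float64(-29.7)), (288, np.float64(31.9), np.float64(-9.8), np.float64(-32.2)), (292, np.float64(31.8), np.float64(-9.6), np.float64(-34.7)), (296, np.float64(30.2), np.float64(-9.7), np.float64(-34.0))]
321 [(236, np.float64(3.9), np.float64(-0.1), np.float64(
[... 2143 characters left out ...]
.5), np.float64(16.7)), (256, np.float64(28.0), np.float64(-27.4), np.float64(14.7)), (258, np.float64(28.1), np.float64(-26.5), np.float64(14.5)), (260, np.float64(28.1), np.float64(-25.6), np.float64(14.3)), (262, np.float64(28.3), np.float64(-24.7), np.float64(13.9)), (380, np.float64(28.0), np.float64(24.2), np.float64(14.5)), (382, np.float64(28.0), np.float64(25.1), np.float64(14.7)), (384, np.float64(28.1), np.float64(25.9), np.float64(14.3)), (386, np.float64(28.2), np.float64(26.7), np.float64(14.0)), (388, np.float64(28.2), np.float64(27.5), np.float64(14.1)), (390, np.float64(-5.8), np.float64(45.9), np.float64(109.1)), (392, np.float64(-6.5), np.float64(47.6), np.float64(110.8))]
```

```bash
python3 -m inch '[[[0.02,0,0,0,0,0,0],[0.02,0,0,0,0,0,0],[0,0,0,0,0,0,0]]]'
python3 - <<'E'
from lamp import *
where(); s,p,r=st(); print(np.round(s['q'],4).tolist(),p.round(2),r.apply([0,0,1]).round(4))
E
python3 -m inch '[[[0.02,0,0,0,0,0,0],[0.02,0,0,0,0,0,0],[0,0,0,0,0,0,0]]]'
python3 - <<'E'
from lamp import *
where(); s,p,r=st(); print(np.round(s['q'],4).tolist(),p.round(2),r.apply([0,0,1]).round(4))
E
```

```text
t: 9.52
tcp_pos: [540.0, 200.1, 161.9]
tool_rot: [-0.003, 0.973, -0.031, 0.231]
ft_force: [-0.1, -1.2, -1.6]
gripper_width: 0.461
t 9.52 TCP in rail [-23.02  -2.07 102.13] rot err deg [ 1.75 -3.36 -0.76] F rail [-0.8 -1.2 -1.3] w 0.461
[0.3033, 0.4155, 2.0327, -0.5275, 0.2855, 2.4154] [540.02 200.15 161.89] [ 0.449  -0.008  -0.8935]
t: 9.77
tcp_pos: [575.4, 197.4, 179.4]
tool_rot: [-0.003, 0.973, -0.031, 0.231]
ft_force: [-0.3, -0.1, -1.8]
gripper_width: 0.456
t 9.77 TCP in rail [16.48 -1.45 99.65] rot err deg [ 1.71 -3.37 -0.74] F rail [-1.2 -0.2 -1.4] w 0.456
[0.2772, 0.424, 1.9435, -0.3915, 0.3509, 2.2519] [575.39 197.41 179.45] [ 0.4487 -0.0087 -0.8936]
```

```bash
cat > kin.py <<'E'
import numpy as np
from scipy.optimize import least_squares
from scipy.spatial.transform import Rotation as R
D=[([-1.37560943,.491435461,1.55933442,0,1.09166291,-.1056],[185.158,-596.77,230.844],[0,0,-1]),
([.3033,.4155,2.0327,-.5275,.2855,2.4154],[540.02,200.15,161.89],[.449,-.008,-.8935]),
([.2772,.424,1.9435,-.3915,.3509,2.2519],[575.39,197.41,179.45],[.4487,-.0087,-.8936])]
def fk(q,P):
    a,b,d,z0=P
    q1,q2,q3,q4,q5,q6=q
    A=R.from_euler('z',q1)
    s=q2+q3
    fore=R.from_euler('y',s)              # z axis = forearm direction, pitch from vertical
    W=np.array([a*np.sin(q2)+b*np.sin(s),0,z0+a*np.cos(q2)+b*np.cos(s)])
    T=A*fore*R.from_euler('z',q4)*R.from_euler('y',q5)
    z=T.apply([0,0,1]); full=T*R.from_euler('z',q6)
    return A.apply(W)+d*z,z,full
def res(P):
    out=[]
    for q,p,z in D: pp,zz,_=fk(q,P); out+=list(pp-p)+list((zz-z)*100)
    return np.array(out)
if __name__=='__main__':
    S=least_squares(res,[600,570,250,180]); print(S.x,res(S.x).round(2))
E
python3 kin.py
```

```text
[ 803.39768182  302.85417377  106.93295255 -238.6935118 ] [-5.954e+01 -3.859e+01 -7.990e+00 -2.000e-02  8.000e-02  0.000e+00
  2.220e+00 -4.634e+01  5.990e+00  0.000e+00 -0.000e+00  0.000e+00
 -5.860e+00 -4.995e+01  2.000e+00  1.000e-02  0.000e+00 -0.000e+00]
```

```bash
cat > kin2.py <<'E'
from kin import *
import kin
D.append(([0.335,0.414,2.126,-0.763,0.227,2.685],[501.1,202.3,142.3],None))
Tz=fk(D[-1][0],(1,1,1,1))[1]; D[-1]=(D[-1][0],D[-1][1],Tz)
def fk(q,P):
    a,b,d,z0,y0,r0=P; q1,q2,q3,q4,q5,q6=q; A=R.from_euler('z',q1); s=q2+q3
    W=np.array([r0+a*np.sin(q2)+b*np.sin(s),y0,z0+a*np.cos(q2)+b*np.cos(s)])
    T=A*R.from_euler('y',s)*R.from_euler('z',q4)*R.from_euler('y',q5)
    return A.apply(W)+d*T.apply([0,0,1]),T.apply([0,0,1]),T*R.from_euler('z',q6)
def res(P,w=0.01):
    out=[]
    for q,p,z in D: out+=list(fk(q,P)[0]-p)
    return np.array(out+[w*(P[0]-600),w*(P[1]-570),w*P[5]])
S=least_squares(res,[600,570,280,180,0,0]); PP=S.x
if __name__=='__main__':
    print(PP.round(1),S.fun.round(2))
E
python3 kin2.py
```

```text
[ 827.6  401.8  256.2  -57.    66.  -125.4] [ 0.12  0.04  0.14 -0.5  -0.17  0.41 -1.46 -0.4   1.67  2.    0.56 -2.22
  2.28 -1.68 -1.25]
```

```bash
cat > ikp.py <<'E'
from kin2 import *
from lamp import lampframe,O_L,YAW,frame
def rotstart():
    q=[-4.195e-4,.98871188,.149828697,-2.19e-5]; return R.from_quat([q[1],q[2],q[3],q[0]])
def fq(q,P):
    p,z,f=fk(q,P)
    # q6 sign: try +z
    return p,f
K=None
def ik(p,Rt,P,q0):
    C=fk(D[0][0],P)[2].inv()*rotstart()
    f=lambda q:np.r_[(fk(q,P)[0]-p)/100,((fk(q,P)[2]*C).inv()*Rt).as_rotvec()]
    s=least_squares(f,q0); return s.x,np.abs(s.fun).max()
if __name__=='__main__':
    for w in (0.01,0.3):
        P=least_squares(lambda P:res(P,w),[600,570,280,180,0,0]).x
        print(P.round(0))
        M,o=lampframe(O_L,YAW); Rt=frame(YAW,np.pi/6)
        # sanity on pose 3
        for X,Z in [(-97,34),(-97,22),(-62,34),(-62,22),(-49,60),(-49,22),(-15,22),(1,22),(-62,60)]:
            q=np.array(D[2][0])
            q,e=ik(o+M@np.array([X,0,Z]),Rt,P,q); print(X,Z,q.round(3),round(e,4))
E
python3 ikp.py
```

```text
[ 828.  402.  256.  -57.   66. -125.]
-97 34 [ 0.37   0.521  2.239 -1.975  0.241  3.958] 0.0
-97 22 [ 0.365  0.539  2.241 -2.055  0.248  4.035] 0.0
-62 34 [ 0.341  0.513  2.162 -1.651  0.209  3.598] 0.0
-62 22 [ 0.336  0.53   2.164 -1.745  0.209  3.69 ] 0.0
-49 60 [ 0.34   0.475  2.127 -1.313  0.215  3.252] 0.0
-49 22 [ 0.326  0.528  2.135 -1.608  0.201  3.541] 0.0
-15 22 [ 0.302  0.525  2.059 -1.236  0.201  3.139] 0.0
1 22 [ 0.292  0.525  2.023 -1.075  0.211  2.966] 0.0
-62 60 [ 0.35   0.476  2.156 -1.444  0.214  3.394] 0.0
[583. 458. 254. 201.  66. -59.]
-97 34 [ 0.37   0.544  2.158 -1.742  0.225  3.718] 0.0
-97 22 [ 0.365  0.568  2.15  -1.816  0.226  3.789] 0.0
-62 34 [ 0.34   0.536  2.094 -1.442  0.209  3.383] 0.0
-62 22 [ 0.336  0.559  2.086 -1.517  0.206  3.456] 0.0
-49 60 [ 0.339  0.484  2.084 -1.174  0.225  3.108] 0.0
-49 22 [ 0.326  0.557  2.062 -1.397  0.204  3.325] 0.0
-15 22 [ 0.302  0.555  1.996 -1.094  0.214  2.994] 0.0
1 22 [ 0.291  0.556  1.964 -0.968  0.225  2.857] 0.0
-62 60 [ 0.35   0.485  2.109 -1.28   0.222  3.226] 0.0
```

The wrist is at its joint-6 limit, so this grasp can't be tilted the full 30°. A grasp pitched 30° relative to the pack would let the tool stay vertical at the lamp, so I look for a free spot on the table to set the pack down and regrip it.

```bash
python3 - <<'E'
from lamp import *
c=dict(np.load('top2.npz')); P=pts(c)
T=c['color']
H=np.zeros((600,500),np.uint8)
q=P.reshape(-1,3); q=q[(q[:,2]>6)&(q[:,2]<400)]
# grid map: rows x 800->200 step1, cols y 500->-300 /2
m=np.zeros((300,400),np.uint8)
ix=((800-q[:,0])/2).astype(int); iy=((500-q[:,1])/2).astype(int); k=(ix>=0)&(ix<300)&(iy>=0)&(iy<400)
np.maximum.at(m,(ix[k],iy[k]),np.clip(q[k,2],0,255).astype(np.uint8))
im=cv2.applyColorMap(m,cv2.COLORMAP_JET)
for x in range(200,801,100): cv2.putText(im,str(x),(0,int((800-x)/2)),0,.35,(255,255,255))
for y in range(-300,501,100): cv2.putText(im,str(y),(int((500-y)/2),295),0,.35,(255,255,255))
cv2.imwrite('pics/map.png',cv2.resize(im,None,fx=2,fy=2,interpolation=0))
E
```

```text
(no output)
```

View pics/map.png

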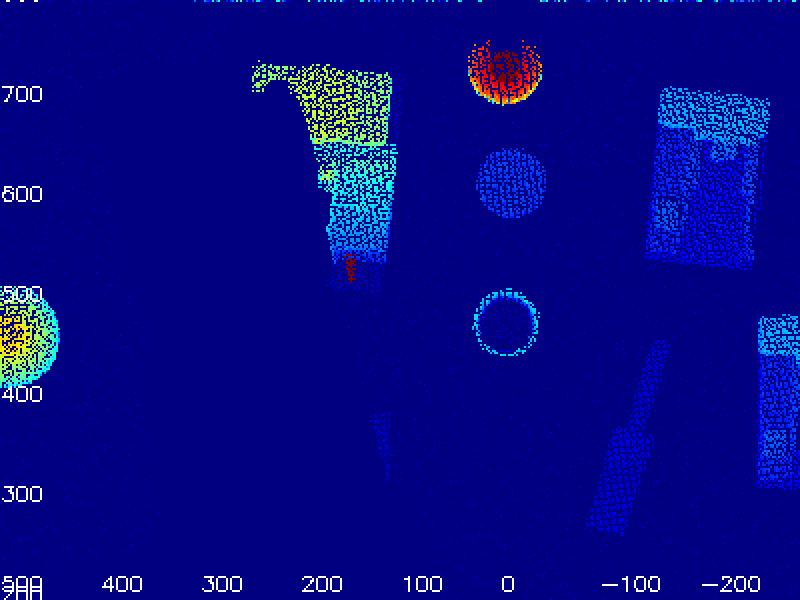

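View pics/top2.png

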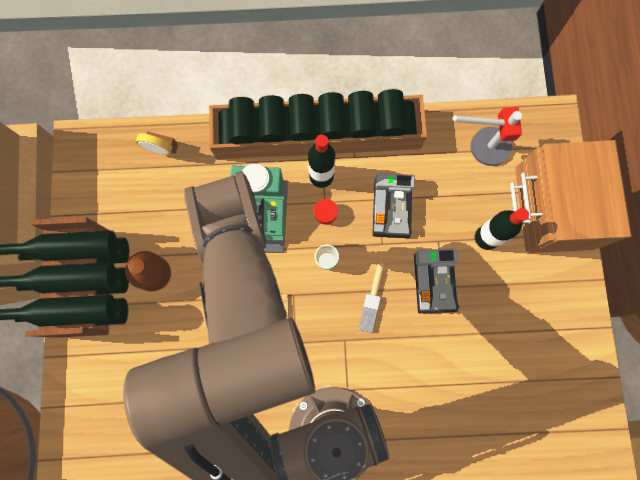

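```bash
python3 - <<'E'
from lamp import *
to((450,340,180),frame(0.2,0)); s,p,r=st()
M=r.as_matrix(); print(M.round(3))
E
```

```text
t 9.77 tcp [575.4 197.4 179.4] shift tool mm [-120.4 -134.9  -58. ] turn deg [  2.33 -26.64 -14.86] shift in target axes [ -94.6 -164.7   -0.6]
[[ 0.892 -0.059  0.449]
 [-0.062 -0.998 -0.009]
 [ 0.448 -0.02  -0.894]]
```

```bash
python3 -m inch '[[[0.0135,0,-0.027,0,0,0,0],[0.0135,0,-0.027,0,0,0,0],[0,0,0,0.47,-5.33,-2.97,0],[0,0,0,0.47,-5.33,-2.97,0],[0,0,0,0.47,-5.33,-2.97,0]]]'
python3 -m inch '[[[0,0,0,0.47,-5.33,-2.97,0],[0,0,0,0.47,-5.33,-2.97,0],[-0.024,-0.041,0,0,0,0,0],[-0.024,-0.041,0,0,0,0,0],[-0.024,-0.041,0,0,0,0,0]]]'
python3 -m inch '[[[-0.024,-0.041,0,0,0,0,0],[0,0,0,0,0,0,0]]]'
python3 - <<'E'
from lamp import *
to((450,340,28),frame(0.2,0)); print(env.get_state()['q'].round(2))
E
```

```text
t: 10.18
tcp_pos: [571.7, 196.3, 238.9]
tool_rot: [-0.001, 0.995, 0.049, 0.089]
ft_force: [-0.4, -0.8, -2.4]
gripper_width: 0.462
t: 10.6
tcp_pos: [488.1, 289.2, 237.2]
tool_rot: [0.001, 0.995, 0.099, -0.003]
ft_force: [0.8, 0.7, -2.6]
gripper_width: 0.453
t: 10.77
tcp_pos: [456.6, 323.8, 238.0]
tool_rot: [0.001, 0.995, 0.102, -0.003]
ft_force: [-0.2, 0.6, -2.8]
gripper_width: 0.465
t 10.77 tcp [456.6 323.8 238. ] shift tool mm [ -2.  -17.4 210. ] turn deg [0.05 0.33 0.21] shift in target axes [ -3.3 -17.2 210. ]
[0.5  0.39 1.71 0.   1.04 1.87]
```

```bash
python3 -m inch '[[[0,-0.017,0.035,0,0.3,0,0],[0,0,0.04,0,0,0,0],[0,0,0.04,0,0,0,0],[0,0,0.04,0,0,0,0],[0,0,0.035,0,0,0,0]]]'
python3 -m inch '[[[0,0,0.015,0,0,0,0],[0,0,0,0,0,0,0],[0,0,0,0,0,0,0]]]'
python3 - <<'E'
from lamp import *
to((450,340,22),frame(0.2,0)); print(env.get_state()['ft_force'].round(2)); save('side','side3')
im=cv2.imread('pics/side3.png'); cv2.imwrite('pics/side3c.png',cv2.resize(im[230:430,60:330],None,fx=2.9,fy=2.9))
E
```

```text
t: 11.18
tcp_pos: [457.0, 336.4, 46.0]
tool_rot: [0.001, 0.995, 0.1, 0.0]
ft_force: [0.3, 0.2, -2.2]
gripper_width: 0.459
t: 11.43
tcp_pos: [457.7, 336.7, 33.0]
tool_rot: [0.001, 0.995, 0.1, -0.0]
ft_force: [0.4, 0.2, -1.2]
gripper_width: 0.464
t 11.43 tcp [457.7 336.7  33. ] shift tool mm [-6.9 -4.8 11. ] turn deg [0.07 0.02 0.02] shift in target axes [-6.9 -4.8 11. ]
[ 0.41  0.16 -1.21]
```

View pics/side3c.png

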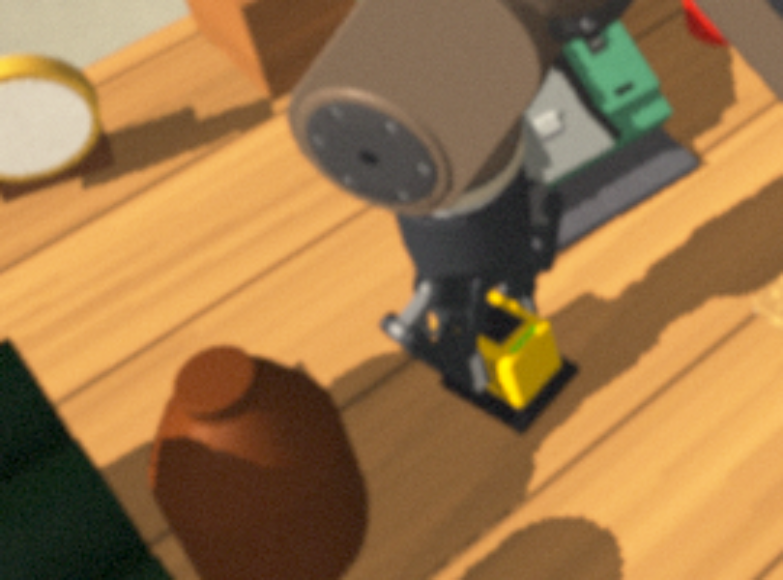

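```bash
python3 -m inch '[[[0,0,0.005,0,0,0,0],[0,0,0,0,0,0,0]]]'
python3 -m inch '[[[0,0,0.003,0,0,0,0],[0,0,0,0,0,0,0]]]'
python3 -m inch '[[[0,0,0.002,0,0,0,0],[0,0,0,0,0,0,0]]]'
```

```text
t: 11.65
tcp_pos: [458.6, 337.2, 29.3]
tool_rot: [-0.0, 0.995, 0.1, 0.002]
ft_force: [-0.9, -0.6, -2.1]
gripper_width: 0.459
t: 11.82
tcp_pos: [458.4, 337.0, 25.8]
tool_rot: [-0.0, 0.995, 0.1, 0.001]
ft_force: [-0.4, 0.1, -3.1]
gripper_width: 0.458
t: 11.98
tcp_pos: [458.3, 336.9, 23.4]
tool_rot: [-0.0, 0.995, 0.1, 0.001]
ft_force: [-0.1, -0.6, -3.7]
gripper_width: 0.461
```

```bash
python3 -m inch '[[[0,0,0.0015,0,0,0,0],[0,0,0,0,0,0,0]]]'
python3 -m inch '[[[0,0,0.0015,0,0,0,0],[0,0,0,0,0,0,0]]]'
```

```text
t: 12.15
tcp_pos: [458.4, 337.0, 22.0]
tool_rot: [-0.0, 0.995, 0.1, 0.001]
ft_force: [-0.1, -0.9, -1.7]
gripper_width: 0.461
t: 12.32
tcp_pos: [458.3, 337.1, 21.8]
tool_rot: [-0.0, 0.995, 0.1, 0.001]
ft_force: [-4.9, -3.2, 14.4]
gripper_width: 0.462
```

```bash
python3 -m inch '[[[0,0,0,0,0,0,0.085],[0,0,0,0,0,0,0.085],[0,0,0,0,0,0,0.085],[0,0,0,0,0,0,0.085],[0,0,-0.01,0,0,0,0.085]]]'
python3 -m inch '[[[0,0,-0.03,0,0,0,0.085],[0,0,-0.04,0,0,0,0.085],[0,0,-0.04,0,0,0,0.085],[0,0,0,0,0,0,0.085],[0,0,0,0,0,0,0.085]]]'
python3 - <<'E'
from h import *
c=save('wrist','wt1')
for k in comps(c,*Y,300):
    b=cv2.minAreaRect(onz(c,k,58)[:,:2].astype(np.float32)); print(k.mean(0),[np.round(v,1) for v in b])
s,p,r=st(); print(p.round(1),s['q'].round(2))
E
```

```text
t: 12.73
tcp_pos: [457.6, 336.6, 29.3]
tool_rot: [0.0, 0.995, 0.1, -0.001]
ft_force: [-0.4, 0.1, -0.0]
gripper_width: 0.992
t: 13.15
tcp_pos: [458.8, 337.4, 143.3]
tool_rot: [-0.001, 0.995, 0.1, 0.003]
ft_force: [-0.5, 0.2, -0.7]
gripper_width: 0.99
[320.36176471 251.37647059] [array([458.6, 337.7]), array([72.3, 39.1]), np.float64(11.4)]
[458.2 337.  141.5] [ 0.52  0.52  1.8  -0.    0.82  1.89]
```

View pics/wt1.png

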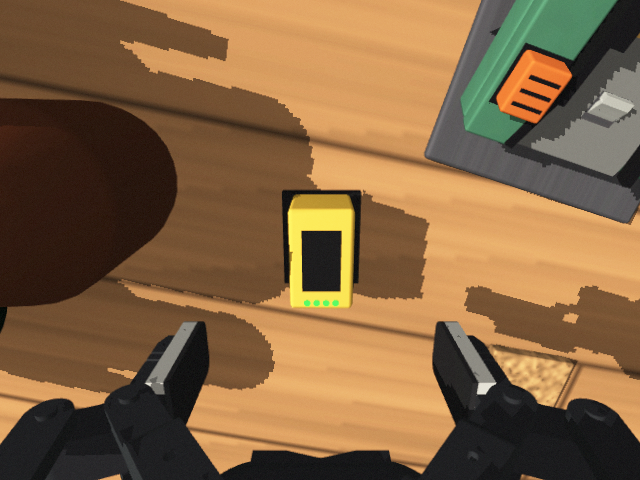

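```bash
python3 -m inch '[[[0,0,0,0,-6,0,0.085],[0,0,0,0,-6,0,0.085],[0,0,0,0,-6,0,0.085],[0,0,0,0,-6,0,0.085],[0,0,0,0,-6,0,0.085]]]' 100
python3 -m inch '[[[0,0,0,0,0,0,0.085],[0,0,0,0,0,0,0.085]]]'
python3 - <<'E'
from lamp import *
to((450.1,335.8,26),frame(0.2,-np.pi/6)); print(env.get_state()['q'].round(2))
E
```

```text
t: 13.62
tcp_pos: [457.9, 336.7, 139.7]
tool_rot: [0.026, 0.96, 0.097, -0.26]
ft_force: [-0.7, -1.0, -0.1]
gripper_width: 0.995
t: 13.78
tcp_pos: [458.1, 336.5, 138.2]
tool_rot: [0.026, 0.961, 0.096, -0.257]
ft_force: [0.4, 1.0, -0.5]
gripper_width: 0.997
t 13.78 tcp [458.1 336.5 138.2] shift tool mm [ 49.2  -1.  101.2] turn deg [ 0.04 -0.01 -0.05] shift in target axes [ 49.2  -0.9 101.2]
[0.46 0.71 1.51 0.13 1.43 1.78]
```

```bash
python3 -m inch '[[[0.013,0,0.027,0,0,0,0.085],[0.013,0,0.027,0,0,0,0.085],[0.012,0,0.024,0,0,0,0.085],[0.0075,-0.001,0.015,0,0,0,0.085],[0,0,0,0,0,0,0.085]]]'
python3 -m inch '[[[0,0,0,0,0,0,0.085],[0,0,0,0,0,0,0.085]]]'
python3 - <<'E'
from lamp import *
to((450.1,335.8,26),frame(0.2,-np.pi/6)); print(env.get_state()['ft_force'].round(2)); save('wrist','wt2'); 
E
```

```text
t: 14.2
tcp_pos: [448.9, 335.9, 34.4]
tool_rot: [0.027, 0.961, 0.097, -0.258]
ft_force: [-0.2, 0.0, -0.6]
gripper_width: 0.994
t: 14.37
tcp_pos: [451.4, 336.8, 38.4]
tool_rot: [0.026, 0.962, 0.097, -0.256]
ft_force: [0.8, 0.1, -1.0]
gripper_width: 0.994
t 14.37 tcp [451.4 336.8  38.4] shift tool mm [ 4.9  0.8 11.5] turn deg [ 0.   -0.22  0.04] shift in target axes [ 5.   0.8 11.5]
[ 0.82  0.05 -0.97]
```

View pics/wt2.png

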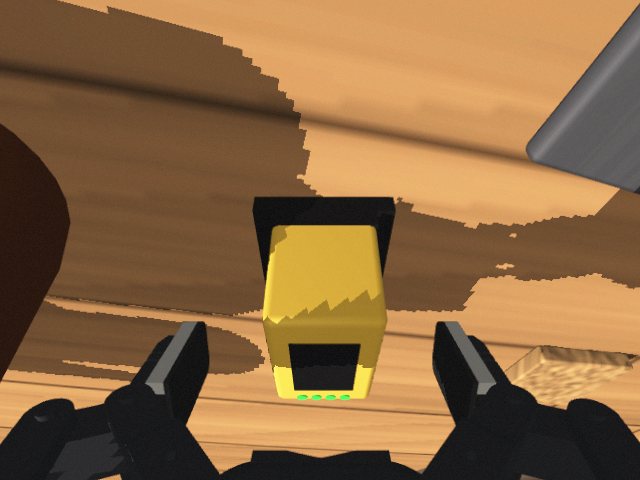

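```bash
python3 -m inch '[[[0.005,0.0008,0.0115,0,0,0,0.085],[0,0,0,0,0,0,0.085],[0,0,0,0,0,0,0],[0,0,0,0,0,0,0],[0,0,0,0,0,0,0]]]'
python3 -m inch '[[[0,0,0,0,0,0,0],[0,0,0,0,0,0,0],[0,0,0,0,0,0,0],[0,0,0,0,0,0,0]]]'
python3 - <<'E'
from lamp import *
to((450.1,335.8,26),frame(0.2,-np.pi/6)); print(env.get_state()['ft_force'].round(2)); save('wrist','wt3'); 
E
```

```text
t: 14.83
tcp_pos: [450.0, 335.5, 24.9]
tool_rot: [0.026, 0.961, 0.097, -0.257]
ft_force: [0.3, -0.4, -0.1]
gripper_width: 0.602
t: 15.17
tcp_pos: [450.3, 335.6, 25.1]
tool_rot: [0.026, 0.961, 0.097, -0.256]
ft_force: [2.5, 0.2, 6.3]
gripper_width: 0.455
t 15.17 tcp [450.3 335.6  25.1] shift tool mm [-0.6 -0.2 -0.7] turn deg [-0.01 -0.14  0.02] shift in target axes [-0.6 -0.2 -0.7]
[2.48 0.23 6.27]
```

View pics/wt3.png

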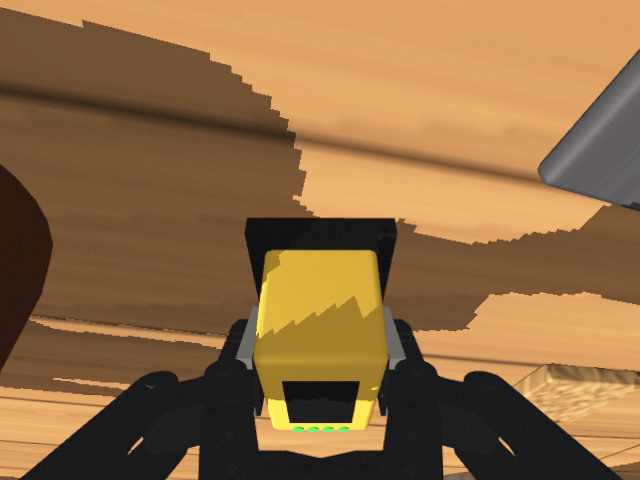

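```bash
python3 - <<'E'
from lamp import *
c=dict(np.load('wt3.npz')); s,p,r=st()
w=onz(c,[[246,219],[321.5,219],[397,219]],8); print(w.round(1))
A=R.from_euler('z',0.2).as_matrix(); print('foot front rel TCP in pack axes',((w-p)@A).round(1))
E
python3 -m inch '[[[-0.015,0,-0.026,0,0,0,0],[-0.02,0,-0.035,0,0,0,0],[-0.02,0,-0.035,0,0,0,0],[-0.02,0,-0.035,0,0,0,0],[-0.02,0,-0.035,0,0,0,0]]]'
python3 - <<'E'
from lamp import *
M,o=lampframe(O_L,YAW)
print('fwd target'); to(o+M@np.array([-95,0,60.]),frame(YAW,0))
s,p,r=st(); print(r.as_matrix().round(3))
E
```

```text
[[488.3 370.6   8. ]
 [493.6 344.6   8. ]
 [498.8 318.6   8. ]]
foot front rel TCP in pack axes [[ 44.2  26.7 -17.1]
 [ 44.2   0.2 -17.1]
 [ 44.2 -26.3 -17.1]]
t: 15.63
tcp_pos: [449.8, 335.3, 217.4]
tool_rot: [0.026, 0.961, 0.097, -0.257]
ft_force: [0.9, -0.0, -2.5]
gripper_width: 0.456
fwd target
t 15.63 tcp [449.8 335.3 217.4] shift tool mm [ 83.8 134.2  99.2] turn deg [ 4.3  29.78 15.97] shift in target axes [ 59.9 122.4 127.7]
[[ 0.849  0.199 -0.49 ]
 [ 0.172 -0.98  -0.1  ]
 [-0.5    0.    -0.866]]
```

```bash
python3 -m inch '[[[0,0,0,0.86,5.96,3.2,0],[0,0,0,0.86,5.96,3.2,0],[0,0,0,0.86,5.96,3.2,0],[0,0,0,0.86,5.96,3.2,0],[0,0,0,0.86,5.96,3.2,0]]]'
python3 - <<'E'
from lamp import *
M,o=lampframe(O_L,YAW); to(o+M@np.array([-84,0,60.]),frame(YAW,0)); print(env.get_state()['q'].round(2))
E
```

```text
t: 16.05
tcp_pos: [450.1, 335.3, 216.0]
tool_rot: [-0.001, 0.999, -0.044, 0.003]
ft_force: [0.5, 0.0, -1.5]
gripper_width: 0.456
t 16.05 tcp [450.1 335.3 216. ] shift tool mm [ 68.9 122.5 121. ] turn deg [-0.13 -0.32 -0.19] shift in target axes [ 69.1 122.5 120.9]
[ 0.52  0.42  1.74 -0.    0.98  2.18]
```

```bash
python3 -m inch '[[[0.014,0.03,0,0,-0.3,0,0],[0.014,0.03,0,0,0,0,0],[0.014,0.03,0.02,0,0,0,0],[0.014,0.0325,0.035,0,0,0,0],[0.013,0,0.035,0,0,0,0]]]'
python3 -m inch '[[[0,0,0.02,0,0,0,0],[0,0,0,0,0,0,0],[0,0,0,0,0,0,0]]]'
python3 - <<'E'
from lamp import *
M,o=lampframe(O_L,YAW); to(o+M@np.array([-84,0,60.]),frame(YAW,0)); where(); c=save('wrist','wl4')
for z in (0,15.5):
    im=rect(c,O_L,YAW,z)
    for v in range(-100,61,20): cv2.line(im,(0,int((60-v)*4)),(6,int((60-v)*4)),(0,0,255),2)
    for v in range(-100,76,25): cv2.line(im,(int((75-v)*4),0),(int((75-v)*4),6),(0,0,255),2)
    cv2.imwrite(f'pics/rectc{int(z)}.png',im[:600])
E
```

```text
t: 16.47
tcp_pos: [506.5, 209.7, 131.6]
tool_rot: [-0.0, 0.999, -0.044, -0.001]
ft_force: [1.7, 1.0, -1.5]
gripper_width: 0.457
t: 16.72
tcp_pos: [505.8, 213.0, 110.7]
tool_rot: [0.0, 0.999, -0.043, -0.003]
ft_force: [0.0, 0.2, -1.5]
gripper_width: 0.456
t 16.72 tcp [505.8 213.  110.7] shift tool mm [ 3.4  5.4 15.6] turn deg [ 0.02  0.39 -0.04] shift in target axes [ 3.3  5.4 15.6]
t 16.72 TCP in rail [-79.19   6.06  74.92] rot err deg [-3.000e-02 -3.039e+01  3.000e-02] F rail [-0.7  0.1 -1.3] w 0.456
```

View pics/wl4.png

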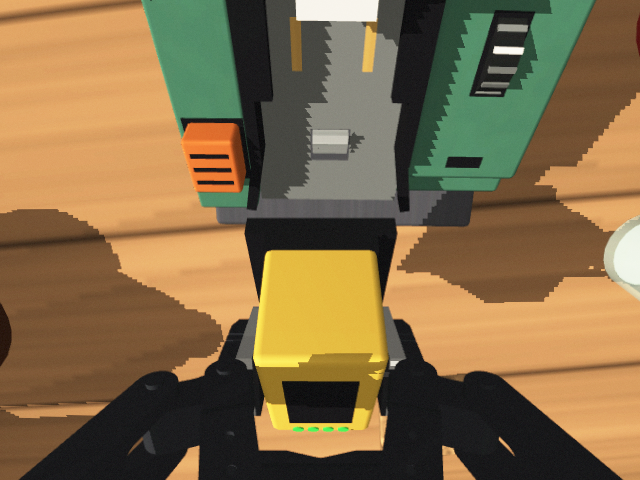

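View pics/rectc15.png

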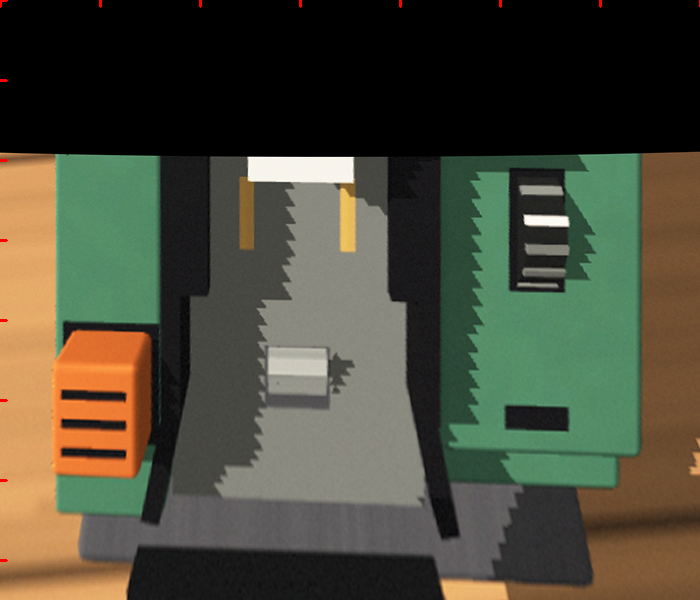

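```bash
python3 - <<'E'
from lamp import *
M,o=lampframe(O_L,YAW); to(o+M@np.array([-98,0,45.]),frame(YAW,0));to(o+M@np.array([-98,0,30.]),frame(YAW,0))
E
```

```text
t 16.77 tcp [506.3 213.4 111.9] shift tool mm [-1.7  5.1 36.8] turn deg [-0.03  0.25 -0.01] shift in target axes [-1.8  5.  36.8]
t 16.77 tcp [506.3 213.4 111.9] shift tool mm [ 5.9  4.4 49.7] turn deg [-0.03  0.25 -0.01] shift in target axes [ 5.6  4.4 49.8]
```

```bash
python3 -m inch '[[[-0.002,0.005,0.02,0,0.25,0,0],[0,0,0.017,0,0,0,0],[0.0037,0,0.0065,0,0,0,0],[0,0,0,0,0,0,0],[0,0,0,0,0,0,0]]]'
python3 - <<'E'
from lamp import *
M,o=lampframe(O_L,YAW); to(o+M@np.array([-98,0,25.]),frame(YAW,0)); where(); c=save('wrist','wl5')
E
```

```text
t: 17.18
tcp_pos: [508.3, 208.6, 69.1]
tool_rot: [-0.001, 0.999, -0.043, 0.001]
ft_force: [0.3, 0.5, -1.8]
gripper_width: 0.456
t 17.18 tcp [508.3 208.6  69.1] shift tool mm [ 5.7 -0.5 11.3] turn deg [-0.07 -0.1  -0.01] shift in target axes [ 5.8 -0.5 11.2]
t 17.18 TCP in rail [-9.738e+01  6.000e-02  3.763e+01] rot err deg [  0.06 -29.9    0.03] F rail [-0.7  0.4 -1.7] w 0.456
```

View pics/wl5.png

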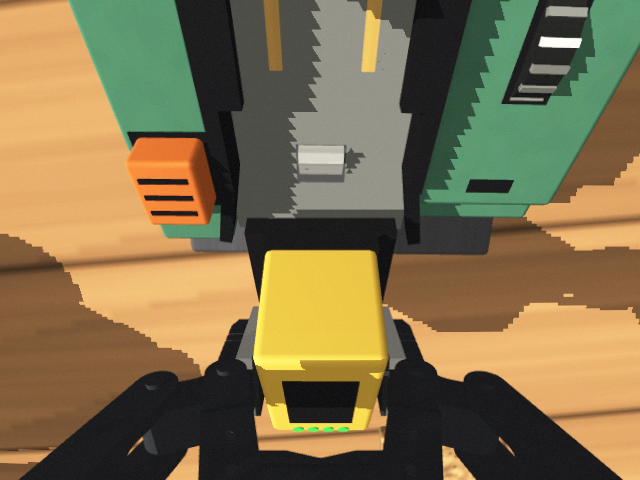

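```bash
python3 -m inch '[[[0.0045,0,0.0075,0,0,0,0],[0,0,0,0,0,0,0]]]'
python3 -m inch '[[[0.0010,0,0.0018,0,0,0,0],[0,0,0,0,0,0,0]]]'
python3 -c "
from lamp import *
where()"
```

```text
t: 17.4
tcp_pos: [512.9, 207.8, 60.4]
tool_rot: [-0.0, 0.999, -0.043, 0.001]
ft_force: [-0.7, -0.1, -3.2]
gripper_width: 0.456
t: 17.57
tcp_pos: [513.3, 207.6, 58.5]
tool_rot: [-0.0, 0.999, -0.043, 0.0]
ft_force: [-0.6, 0.0, -3.0]
gripper_width: 0.456
t 17.57 TCP in rail [-98.24  -0.98  25.97] rot err deg [  0.03 -29.98   0.05] F rail [-2.  -0.1 -2.3] w 0.456
```

```bash
python3 -m inch '[[[0.0005,-0.001,0.0009,0,0,0,0],[0,0,0,0,0,0,0]]]'
python3 -m inch '[[[0.0005,0,0.0009,0,0,0,0],[0,0,0,0,0,0,0]]]'
python3 -c "
from lamp import *
where()"
```

```text
t: 17.73
tcp_pos: [513.7, 208.6, 57.8]
tool_rot: [-0.0, 0.999, -0.043, 0.0]
ft_force: [-1.2, -0.0, -1.6]
gripper_width: 0.452
t: 17.9
tcp_pos: [513.7, 208.6, 57.7]
tool_rot: [-0.0, 0.999, -0.043, -0.0]
ft_force: [-6.1, 0.5, 9.9]
gripper_width: 0.453
t 17.9 TCP in rail [-98.42   0.    25.04] rot err deg [ 2.000e-02 -3.001e+01  4.000e-02] F rail [-0.3  0.5 11.6] w 0.453
```

```bash
python3 -m inch '[[[-0.0003,0,-0.0005,0,0,0,0],[0.0087,0,-0.005,0,0,0,0],[0.0087,0,-0.005,0,0,0,0],[0.0087,0,-0.005,0,0,0,0],[0,0,0,0,0,0,0]]]'
python3 -c "
from lamp import *
where()"
python3 -m inch '[[[0.0087,0,-0.005,0,0,0,0],[0.0087,0,-0.005,0,0,0,0],[0.0087,0,-0.005,0,0,0,0],[0,0,0,0,0,0,0]]]'
python3 -c "
from lamp import *
where(); save('wrist','wl6')"
```

```text
t: 18.32
tcp_pos: [540.9, 206.4, 73.5]
tool_rot: [-0.0, 0.999, -0.043, 0.0]
ft_force: [-2.9, -1.6, 13.0]
gripper_width: 0.456
t 18.32 TCP in rail [-66.88   0.43  25.14] rot err deg [  0.04 -29.97   0.07] F rail [ 4.1 -1.3 12.7] w 0.456
t: 18.65
tcp_pos: [566.9, 204.2, 88.6]
tool_rot: [-0.0, 0.999, -0.043, 0.0]
ft_force: [-1.9, -0.3, 12.4]
gripper_width: 0.451
t 18.65 TCP in rail [-36.63   0.8   25.2 ] rot err deg [  0.04 -29.96   0.07] F rail [ 4.6  0.1 11.7] w 0.451
```

View pics/wl6.png

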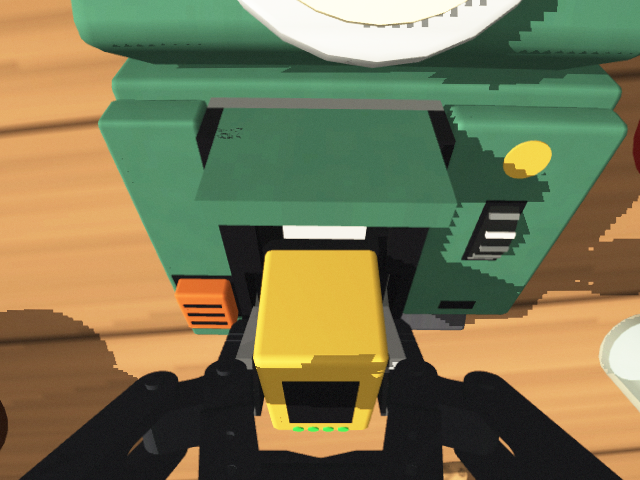

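```bash
python3 -m inch '[[[0.0087,0.0004,-0.005,0,0,0,0],[0.0087,0,-0.005,0,0,0,0],[0.0061,0,-0.0035,0,0,0,0],[0,0,0,0,0,0,0]]]'
python3 -c "
from lamp import *
where()"
python3 -m inch '[[[0.0026,0,-0.0015,0,0,0,0],[0,0,0,0,0,0,0]]]'
python3 -c "
from lamp import *
where()"
python3 -m inch '[[[0.0017,0,-0.001,0,0,0,0],[0,0,0,0,0,0,0]]]'
python3 -c "
from lamp import *
where()"
```

```text
t: 19.03
tcp_pos: [588.6, 201.7, 101.3]
tool_rot: [-0.0, 0.999, -0.043, -0.002]
ft_force: [-8.3, 0.7, 6.7]
gripper_width: 0.457
t 19.03 TCP in rail [-11.41   0.51  25.33] rot err deg [  0.   -30.17   0.05] F rail [-3.9  0.4  9.9] w 0.457
t: 19.2
tcp_pos: [590.0, 201.5, 102.2]
tool_rot: [0.0, 0.999, -0.043, -0.003]
ft_force: [-11.6, 1.6, 4.1]
gripper_width: 0.452
t 19.2 TCP in rail [-9.73  0.47 25.44] rot err deg [-2.000e-02 -3.029e+01  4.000e-02] F rail [-8.1  0.9  9.3] w 0.452
t: 19.37
tcp_pos: [591.3, 201.4, 103.0]
tool_rot: [0.0, 0.999, -0.043, -0.003]
ft_force: [-12.3, 1.5, 3.1]
gripper_width: 0.453
t 19.37 TCP in rail [-8.23  0.48 25.49] rot err deg [-3.000e-02 -3.034e+01  3.000e-02] F rail [-9.2  0.8  8.8] w 0.453
```

```bash
python3 -m inch '[[[0.0026,0,-0.0015,0,0,0,0],[0,0,0,0,0,0,0]]]'
python3 -c "
from lamp import *
where()"
python3 -m inch '[[[0.0022,0,-0.0013,0,0,0,0],[0,0,0,0,0,0,0]]]'
python3 -c "
from lamp import *
where();save('wrist','wl7')"
```

```text
t: 19.53
tcp_pos: [593.8, 201.2, 104.5]
tool_rot: [0.0, 0.999, -0.043, -0.003]
ft_force: [-13.1, 0.8, 2.0]
gripper_width: 0.457
t 19.53 TCP in rail [-5.28  0.51 25.5 ] rot err deg [-4.000e-02 -3.035e+01  3.000e-02] F rail [-10.4  -0.1   8.3] w 0.457
t: 19.7
tcp_pos: [596.0, 201.0, 105.7]
tool_rot: [0.0, 0.999, -0.043, -0.003]
ft_force: [-13.8, 1.9, 3.6]
gripper_width: 0.454
t 19.7 TCP in rail [-2.77  0.5  25.48] rot err deg [-4.000e-02 -3.035e+01  3.000e-02] F rail [-10.3   1.1  10. ] w 0.454
```

View pics/wl7.png

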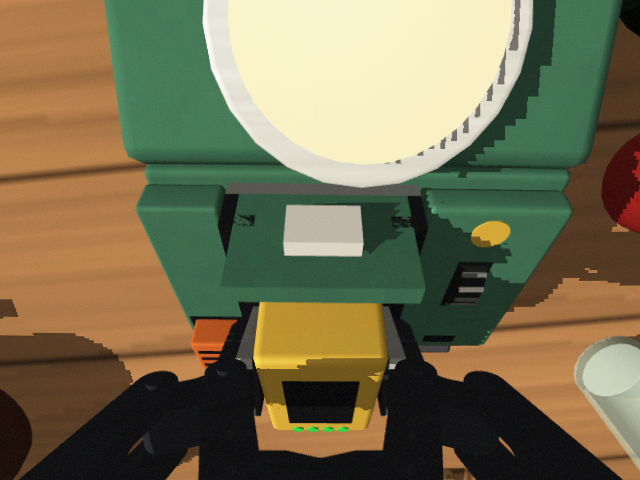

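```bash
python3 -m inch '[[[0.0013,0,-0.00075,0,0,0,0],[0,0,0,0,0,0,0]]]'
python3 -c "
from lamp import *
where()"
python3 -m inch '[[[0.0013,0,-0.00075,0,0,0,0],[0,0,0,0,0,0,0]]]'
python3 -c "
from lamp import *
where()
c=save('side','side4')
im=c['color'][...,::-1]; cv2.imwrite('pics/side4c.png',cv2.resize(im[180:330,170:320],None,fx=4,fy=4,interpolation=cv2.INTER_CUBIC))"
```

```text
t: 19.92
tcp_pos: [597.1, 200.9, 106.4]
tool_rot: [0.0, 0.999, -0.043, -0.003]
ft_force: [-13.4, 1.8, 1.9]
gripper_width: 0.455
t 19.92 TCP in rail [-1.48  0.51 25.49] rot err deg [-4.000e-02 -3.037e+01  3.000e-02] F rail [-10.8   0.9   8.3] w 0.455
t: 20.08
tcp_pos: [598.4, 200.8, 107.1]
tool_rot: [0.0, 0.999, -0.043, -0.003]
ft_force: [-14.2, 1.5, 1.2]
gripper_width: 0.459
t 20.08 TCP in rail [-0.04  0.5  25.49] rot err deg [-5.000e-02 -3.038e+01  3.000e-02] F rail [-11.7   0.5   8.2] w 0.459
```

View pics/side4c.png

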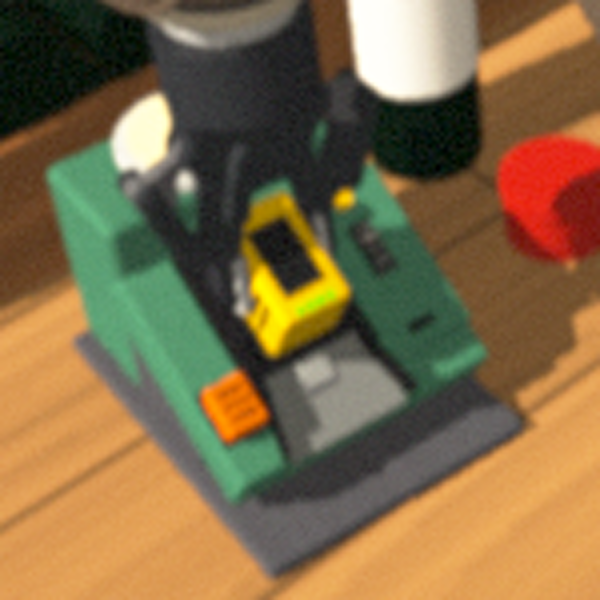

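```bash
python3 -m inch '[[[0.0013,0,-0.00075,0,0,0,0],[0,0,0,0,0,0,0]]]'
python3 -c "
from lamp import *
where()"
python3 -m inch '[[[0.0013,0,-0.00075,0,0,0,0],[0,0,0,0,0,0,0]]]'
python3 -c "
from lamp import *
where()"
```

```text
t: 20.3
tcp_pos: [598.9, 200.7, 107.5]
tool_rot: [0.0, 0.999, -0.043, -0.004]
ft_force: [-17.3, 2.1, 1.2]
gripper_width: 0.457
t 20.3 TCP in rail [ 0.66  0.5  25.53] rot err deg [-6.000e-02 -3.048e+01  3.000e-02] F rail [-14.5   0.9   9.6] w 0.457
t: 20.47
tcp_pos: [598.9, 200.7, 107.5]
tool_rot: [0.0, 0.999, -0.043, -0.006]
ft_force: [-22.4, 2.8, -0.4]
gripper_width: 0.459
t 20.47 TCP in rail [ 0.67  0.49 25.61] rot err deg [-9.000e-02 -3.067e+01  2.000e-02] F rail [-19.8   1.1  10.9] w 0.459
```

```bash
python3 -m inch '[[[-0.0013,0,0.00075,0,0,0,0],[-0.0013,0,0.0007,0,0,0,0],[0,0,0,0,0,0,0.085],[0,0,0,0,0,0,0.085],[0,0,0,0,0,0,0.085]]]'
python3 -m inch '[[[0,0,0,0,0,0,0.085],[0,0,-0.01,0,0,0,0.085],[0,0,-0.03,0,0,0,0.085],[0,0,-0.04,0,0,0,0.085],[-0.02,0,-0.03,0,0,0,0.085]]]'
python3 - <<'E'
from lamp import *
where(); c=save('wrist','wl8')
im=rect(c,O_L,YAW,58)
for v in range(-100,61,20): cv2.line(im,(0,int((60-v)*4)),(6,int((60-v)*4)),(0,0,255),2)
for v in range(-100,76,25): cv2.line(im,(int((75-v)*4),0),(int((75-v)*4),6),(0,0,255),2)
cv2.imwrite('pics/rectd.png',im[:600])
M,o=lampframe(O_L,YAW)
for nm,col,z in (('pack',Y,58),('key',O,22)):
  for k in comps(c,*col,300):
    w=(onplane(c,k,M[:,2],o+M[:,2]*z)-o)@M; print(nm,[np.round(v,1) for v in cv2.minAreaRect(w[:,:2].astype(np.float32))],w.min(0).round(1),w.max(0).round(1))
P=pts(c); L=(P-o)@M
for nm,col in (('key',O),('pack',Y)):
    hsv=cv2.cvtColor(c['color'],cv2.COLOR_RGB2HSV); m=cv2.inRange(hsv,*col)>0; q=L[m]; print(nm,np.percentile(q[:,2],[5,50,90]).round(1))
E
```

```text
t: 20.88
tcp_pos: [601.6, 200.7, 108.0]
tool_rot: [-0.0, 0.999, -0.043, 0.001]
ft_force: [-0.1, 0.2, 0.9]
gripper_width: 0.859
t: 21.3
tcp_pos: [583.3, 202.0, 220.6]
tool_rot: [-0.001, 0.999, -0.043, 0.002]
ft_force: [0.4, 0.8, 1.4]
gripper_width: 0.999
t 21.3 TCP in rail [ 43.42   5.46 131.39] rot err deg [  0.06 -29.8    0.11] F rail [1.  0.9 1. ] w 0.999
pack [array([11.1,  3.3]), array([39. , 84.5]), np.float64(89.7)] [-31.3 -16.2  58. ] [53.4 22.8 58. ]
key [array([-31. ,  49.5]), array([20.2, 38.5]), np.float64(87.3)] [-50.6  38.5  22. ] [-11.6  59.7  22. ]
key [ 7.  18.3 19.7]
pack [10.9 57.2 58.9]
```

View pics/wl8.png

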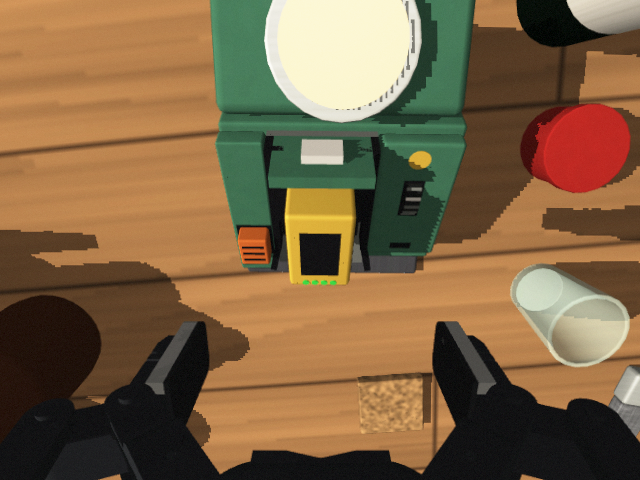

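The pack stays up against the tooth: its rear edge is at rail x −31, and a released, unlatched pack would sit at −47. So it is latched. Next is the wheel, with jaws shut and an 18° tilt.

```bash
cat >> lamp.py <<'E'
TAU=np.radians(18)
def wh(s,d,y=-62.):
    """target: tip centre s mm along tip plane past contact, d mm pressed (neg=above)"""
    b=np.radians(12); u=np.array([np.sin(b),0,np.cos(b)]); t=np.array([np.cos(b),0,-np.sin(b)])
    r=np.array([0,y,-7.])+20*u+s*t-d*u
    M,o=lampframe(O_L,YAW); to(o+M@r,frame(YAW,TAU)); return r
E
python3 -m inch '[[[0,0,0,0,6,0,0],[0,0,0,0,6,0,0],[0,0,0,0,6,0,0],[0,0,0,0,0,0,0]]]' 40
python3 -c "
from lamp import *
wh(-8,-55)"
```

```text
t: 21.68
tcp_pos: [578.9, 202.6, 218.2]
tool_rot: [0.006, 0.986, -0.042, 0.158]
ft_force: [-0.0, 0.4, -0.0]
gripper_width: 0.446
t 21.68 tcp [578.9 202.6 218.2] shift tool mm [-17.4  64.5  71.1] turn deg [-0.05 -0.25  0.03] shift in target axes [-17.   64.5  71.3]
```

```bash
python3 -m inch '[[[-0.009,0.032,0,0,0,0,0],[-0.008,0.032,0.01,0,0,0,0],[0,0,0.03,0,0,0,0],[0,0,0.031,0,0,0,0],[0,0,0,0,0,0,0]]]'
python3 -m inch '[[[0,0,0,0,0,0,0],[0,0,0,0,0,0,0]]]'
python3 - <<'E'
from lamp import *
wh(-8,-10); c=save('wrist','ww1'); where()
for z in (13,):
    im=rect(c,O_L,YAW,z)
    for v in range(-100,61,20): cv2.line(im,(0,int((60-v)*4)),(6,int((60-v)*4)),(0,0,255),2)
    for v in range(-100,76,25): cv2.line(im,(int((75-v)*4),0),(int((75-v)*4),6),(0,0,255),2)
    cv2.imwrite('pics/recte.png',im[:600])
E
```

```text
t: 22.1
tcp_pos: [581.2, 136.9, 140.8]
tool_rot: [0.007, 0.987, -0.043, 0.153]
ft_force: [-0.5, -0.6, -0.7]
gripper_width: -0.004
t: 22.27
tcp_pos: [581.7, 138.3, 146.0]
tool_rot: [0.006, 0.987, -0.042, 0.156]
ft_force: [0.1, 0.5, 0.2]
gripper_width: 0.001
t 22.27 tcp [581.7 138.3 146. ] shift tool mm [-2.6 -1.3 45.1] turn deg [-0.02 -0.01 -0.04] shift in target axes [-2.6 -1.3 45.1]
t 22.32 TCP in rail [ 10.49 -61.16  67.96] rot err deg [  0.04 -11.92   0.04] F rail [ 0.2  0.6 -0.1] w -0.003
```

View pics/ww1.png

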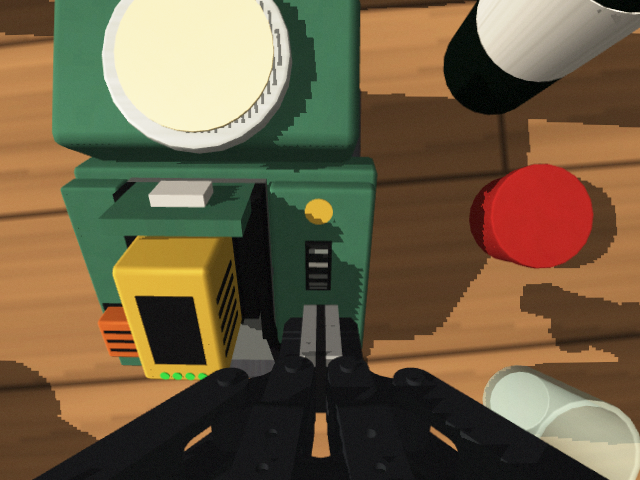

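View pics/recte.png

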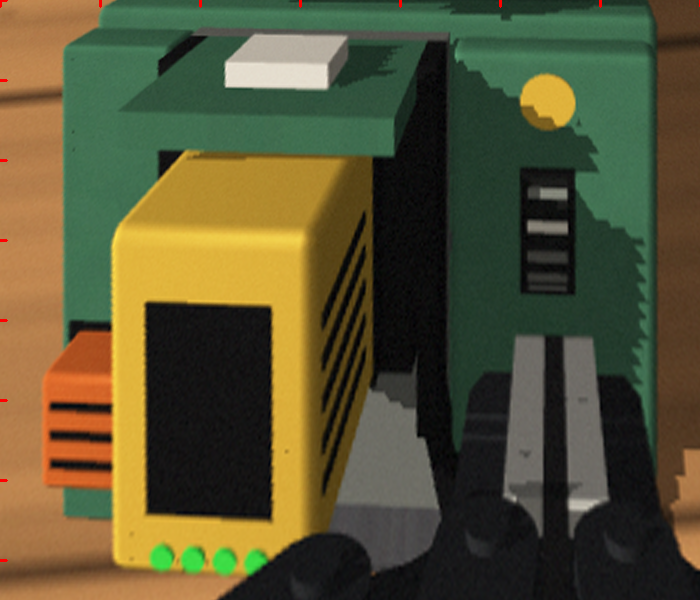

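```bash
python3 -m inch '[[[-0.0026,-0.0013,0.03,0,0,0,0],[0,0,0.015,0,0,0,0],[0,0,0.005,0,0,0,0],[0,0,0,0,0,0,0],[0,0,0,0,0,0,0]]]'
python3 -c "
from lamp import *
wh(-8,1);where()"
```

```text
t: 22.73
tcp_pos: [594.6, 138.6, 97.8]
tool_rot: [0.006, 0.987, -0.042, 0.157]
ft_force: [-0.8, -0.6, 0.6]
gripper_width: -0.0
t 22.73 tcp [594.6 138.6  97.8] shift tool mm [ 0.1 -0.4  6.3] turn deg [-0.04 -0.08 -0.03] shift in target axes [ 0.1 -0.4  6.3]
t 22.73 TCP in rail [ -2.65 -62.13  19.39] rot err deg [  0.04 -11.92   0.03] F rail [-0.3 -0.7  0.9] w -0.0
```

```bash
python3 -m inch '[[[0,0,0.004,0,0,0,0],[0,0,0.0023,0,0,0,0],[0,0,0,0,0,0,0],[0,0,0,0,0,0,0]]]'
python3 -c "
from lamp import *
wh(-8,2);where()"
```

```text
t: 23.07
tcp_pos: [596.8, 138.4, 91.8]
tool_rot: [0.006, 0.987, -0.042, 0.158]
ft_force: [-1.4, 0.9, 8.3]
gripper_width: 0.002
t 23.07 tcp [596.8 138.4  91.8] shift tool mm [-0.2 -0.5  0.8] turn deg [-0.06 -0.15 -0.04] shift in target axes [-0.2 -0.5  0.8]
t 23.07 TCP in rail [ -3.7  -62.43  13.06] rot err deg [  0.05 -11.85   0.05] F rail [2.9 1.2 7.9] w 0.002
```

```bash
python3 -m inch '[[[0,0,-0.001,0,0,0,0],[0,0,0,0,0,0,0]]]'
python3 -c "
from lamp import *
where()"
python3 -m inch '[[[0,0,-0.001,0,0,0,0],[0,0,0,0,0,0,0],[0,0,0,0,0,0,0]]]'
python3 -c "
from lamp import *
where();
c=save('wrist','ww2')"
```

```text
t: 23.23
tcp_pos: [596.3, 138.4, 92.4]
tool_rot: [0.006, 0.987, -0.042, 0.157]
ft_force: [-0.3, 1.8, 3.3]
gripper_width: -0.004
t 23.23 TCP in rail [ -3.8  -62.42  13.84] rot err deg [  0.05 -11.88   0.05] F rail [1.3 1.9 3. ] w -0.004
t: 23.48
tcp_pos: [595.8, 138.3, 92.7]
tool_rot: [0.006, 0.987, -0.042, 0.157]
ft_force: [-0.3, 3.0, 4.9]
gripper_width: -0.002
t 23.48 TCP in rail [ -4.16 -62.48  14.31] rot err deg [  0.03 -11.95   0.04] F rail [1.9 3.1 4.4] w -0.002
```

View pics/ww2.png

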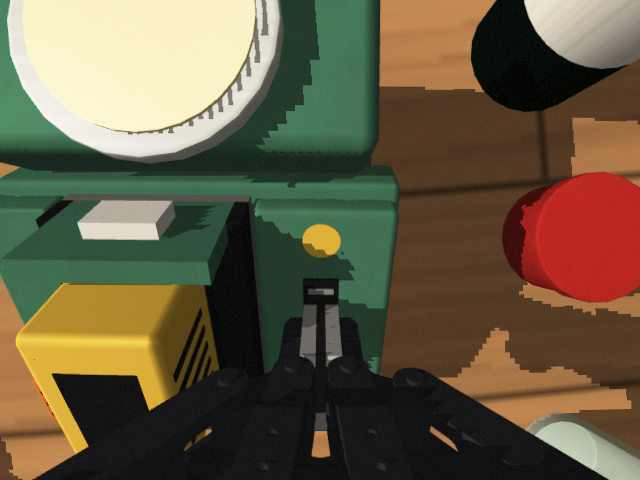

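```bash
python3 -m inch '[[[0.003,0,0,0,0,0,0],[0.005,0,0,0,0,0,0],[0.005,0,0,0,0,0,0],[0.003,0,0,0,0,0,0],[0,0,0,0,0,0,0]]]'
python3 -c "
from lamp import *
where();
c=save('wrist','ww3')"
```

```text
t: 23.95
tcp_pos: [609.1, 136.8, 97.1]
tool_rot: [0.007, 0.987, -0.042, 0.154]
ft_force: [-14.9, 2.3, 11.3]
gripper_width: 0.001
t 23.95 TCP in rail [  9.73 -62.83  11.48] rot err deg [ -0.05 -12.25   0.04] F rail [-7.4  1.7 17.2] w 0.001
```

View pics/ww3.png

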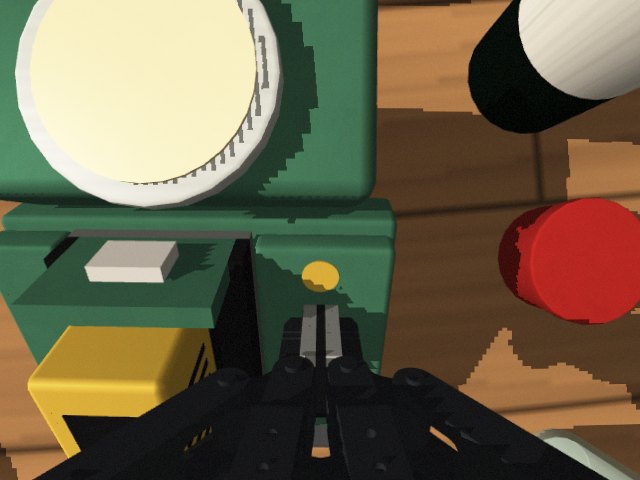

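```bash
python3 -m inch '[[[0,0,-0.01,0,0,0,0],[-0.02,0,-0.02,0,0,0,0],[-0.01,0,0,0,0,0,0],[0,0,0,0,0,0,0],[0,0,0,0,0,0,0]]]'
python3 - <<'E'
from lamp import *
where(); c=save('wrist','ww4')
im=rect(c,O_L,YAW,13,s=10,xr=(-25,35),yr=(-95,-30)); 
for v in range(-20,31,10): cv2.line(im,(0,int((35-v)*10)),(9,int((35-v)*10)),(0,0,255),2)
for v in range(-90,-31,10): cv2.line(im,(int((-30-v)*10),0),(int((-30-v)*10),9),(0,0,255),2)
cv2.imwrite('pics/wz4.png',im)
c=dict(np.load('ww1.npz')); cv2.imwrite('pics/wz1.png',rect(c,O_L,YAW,13,s=10,xr=(-25,35),yr=(-95,-30)))
P=pts(c); M,o=lampframe(O_L,YAW); L=(P-o)@M
for (x,y) in [(-20,-75),(-20,-45),(0,-80),(0,-46),(20,-80),(20,-48),(28,-62)]:
    k=(abs(L[...,0]-x)<4)&(abs(L[...,1]-y)<4)&(L[...,2]<25); print(x,y,np.median(L[k][:,2]).round(1) if k.any() else None)
k=(abs(L[...,0])<15)&(abs(L[...,1]+62)<4)&(L[...,2]<25); q=L[k]
for x in range(-14,15,4):
    w=q[abs(q[:,0]-x)<2]; print('wheel x',x,np.percentile(w[:,2],[20,50,80]).round(1) if len(w) else None)
E
```

```text
t: 24.42
tcp_pos: [573.6, 140.1, 116.5]
tool_rot: [0.006, 0.987, -0.042, 0.157]
ft_force: [0.3, -0.5, 0.2]
gripper_width: 0.002
t 24.42 TCP in rail [-11.59 -61.37  46.03] rot err deg [  0.02 -11.97   0.04] F rail [ 0.4 -0.5  0.1] w 0.002
-20 -75 10.1
-20 -45 8.6
0 -80 10.5
0 -46 8.9
20 -80 10.7
20 -48 9.1
28 -62 10.3
wheel x -14 [ 9.8 10.3 10.6]
wheel x -10 [12.2 13.8 14.2]
wheel x -6 [13.9 14.4 15.1]
wheel x -2 [15.2 15.9 16.6]
wheel x 2 [15.3 15.8 16.3]
wheel x 6 [14.2 15.1 16.1]
wheel x 10 [12.5 13.2 14.1]
wheel x 14 [10.  10.6 11.7]
```

View pics/wz4.png

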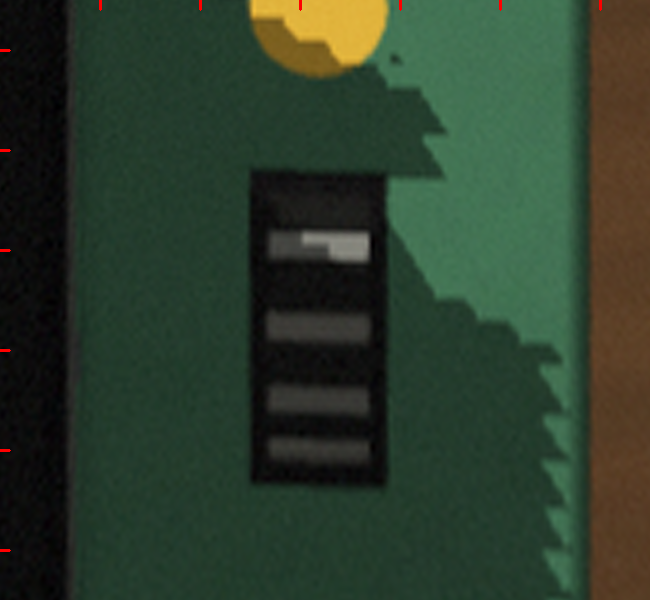

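View pics/wz1.png

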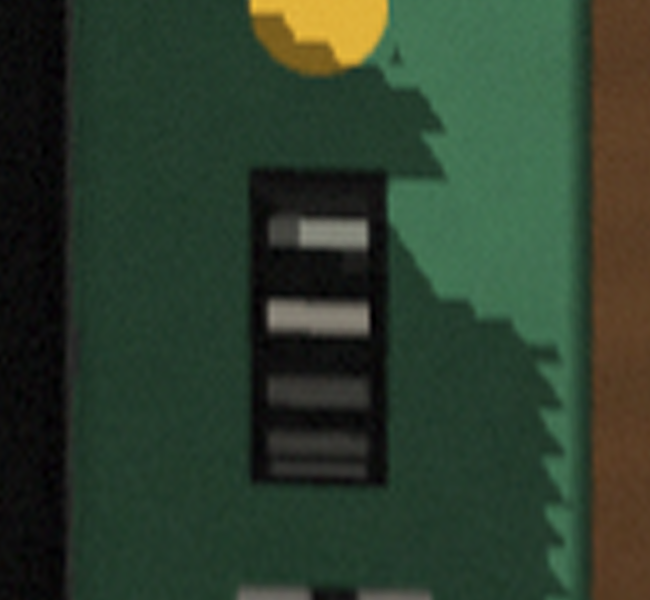

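The wheel's white index mark sat at rail x ≈ +3. It has now rolled up out of view, so the first stroke turned it well. The housing measures about 2.5 mm higher than assumed, so the next stroke runs that much higher.

```bash
python3 -c "
from lamp import *
wh(-9,-9)"
```

```text
t 24.47 tcp [573.9 140.  116.4] shift tool mm [13.  -0.3 20.3] turn deg [-0.03 -0.04 -0.05] shift in target axes [13.  -0.3 20.3]
```

```bash
python3 -m inch '[[[0.013,0,0.012,0,0,0,0],[0,0,0.008,0,0,0,0],[0,0,0.005,0,0,0,0],[0,0,0,0,0,0,0],[0,0,0,0,0,0,0]]]'
python3 -c "
from lamp import *
wh(-9,-1);where()"
python3 -m inch '[[[0,0,0.003,0,0,0,0],[0,0,0,0,0,0,0],[0,0,0,0,0,0,0]]]'
python3 -c "
from lamp import *
wh(-9,-1);where()"
```

```text
t: 24.88
tcp_pos: [592.7, 138.3, 96.1]
tool_rot: [0.007, 0.987, -0.042, 0.156]
ft_force: [-0.1, 0.7, 0.3]
gripper_width: -0.005
t 24.88 tcp [592.7 138.3  96.1] shift tool mm [ 1.3 -0.7  3.2] turn deg [-0.    0.06 -0.04] shift in target axes [ 1.3 -0.7  3.2]
t 24.88 TCP in rail [ -5.05 -62.6   18.81] rot err deg [ -0.   -12.06   0.04] F rail [-0.   0.7  0.3] w -0.005
t: 25.13
tcp_pos: [593.9, 138.4, 94.2]
tool_rot: [0.006, 0.987, -0.042, 0.156]
ft_force: [-0.6, -0.2, 1.9]
gripper_width: 0.007
t 25.13 tcp [593.9 138.4  94.2] shift tool mm [ 0.8 -0.6  1. ] turn deg [-0.02 -0.02 -0.04] shift in target axes [ 0.8 -0.6  1. ]
t 25.13 TCP in rail [ -5.02 -62.53  16.55] rot err deg [  0.02 -11.98   0.04] F rail [ 0.4 -0.2  1.9] w 0.007
```

Contact at about 2 N. I press 1 mm more and drag 19 mm along the tip's plane, lifting slightly toward the end so the housing is not rubbed.

```bash
python3 -m inch '[[[0,-0.0005,0.001,0,0,0,0],[0.004,0,0,0,0,0,0],[0.005,0,0,0,0,0,0],[0.005,0,0,0,0,0,0],[0,0,0,0,0,0,0]]]'
python3 -c "
from lamp import *
where()"
python3 -m inch '[[[0.004,0,-0.0005,0,0,0,0],[0.003,0,-0.0005,0,0,0,0],[0,0,0,0,0,0,0]]]'
python3 -c "
from lamp import *
where()"
```

```text
t: 25.55
tcp_pos: [609.1, 137.6, 98.1]
tool_rot: [0.006, 0.987, -0.042, 0.157]
ft_force: [0.2, -0.3, 2.6]
gripper_width: 0.001
t 25.55 TCP in rail [ 10.09 -62.04  12.32] rot err deg [  0.04 -11.88   0.06] F rail [ 1.5 -0.1  2.2] w 0.001
t: 25.8
tcp_pos: [614.8, 137.2, 100.9]
tool_rot: [0.006, 0.987, -0.042, 0.157]
ft_force: [-0.1, -0.2, 2.7]
gripper_width: -0.004
t 25.8 TCP in rail [ 16.44 -61.9   11.93] rot err deg [  0.04 -11.92   0.06] F rail [ 1.2 -0.1  2.4] w -0.004
```

```bash
python3 -m inch '[[[0,0,-0.01,0,0,0,0],[-0.02,0,-0.02,0,0,0,0],[-0.017,0,0,0,0,0,0],[0,0,0,0,0,0,0],[0,0,0,0,0,0,0]]]'
python3 - <<'E'
from lamp import *
where(); c=save('wrist','ww5')
im=rect(c,O_L,YAW,13,s=10,xr=(-25,35),yr=(-95,-30)); 
cv2.imwrite('pics/wz5.png',im)
E
```

```text
t: 26.22
tcp_pos: [569.5, 141.1, 118.2]
tool_rot: [0.006, 0.987, -0.042, 0.157]
ft_force: [0.8, -0.5, -0.2]
gripper_width: 0.001
t 26.22 TCP in rail [-14.34 -60.55  49.58] rot err deg [  0.04 -11.95   0.02] F rail [ 0.7 -0.5 -0.6] w 0.001
```

View pics/wz5.png

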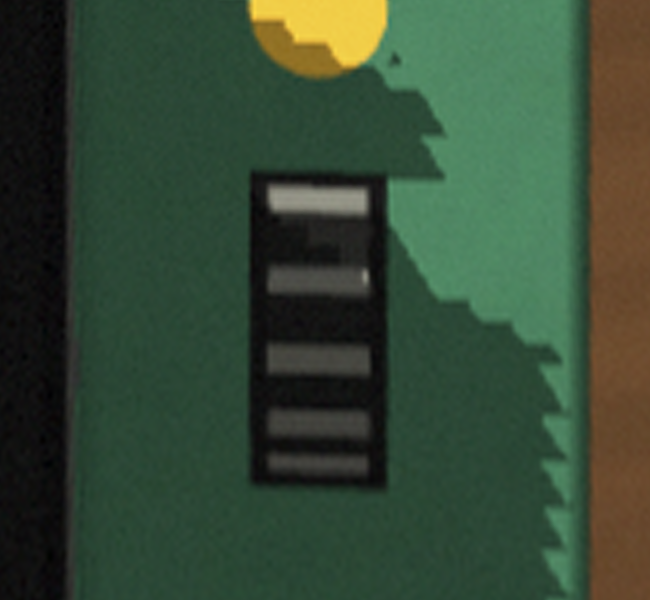

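View pics/ww5.png

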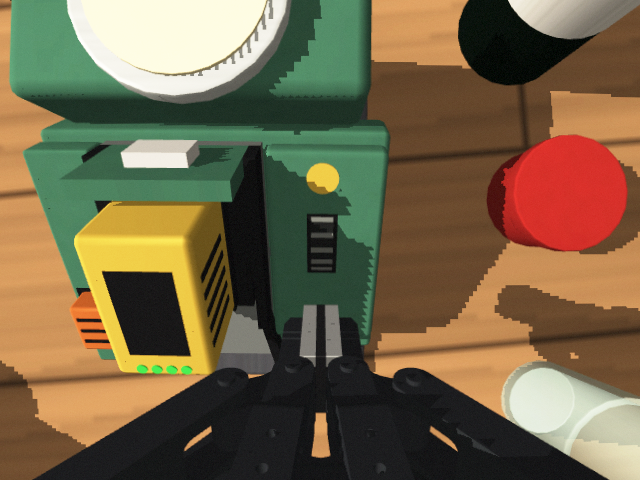

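```bash
python3 - <<'E'
from lamp import *
from scipy.signal import find_peaks
for f in ['wl2','wl4','ww1','ww4','ww5']:
    c=dict(np.load(f+'.npz')); im=rect(c,O_L,YAW,15,s=10,xr=(-25,35),yr=(-95,-30)).astype(float).mean(2)
    for nm,cols in (('L',slice(285,300)),('R',slice(335,350))):
        pr=im[160:500,cols].mean(1); pk,_=find_peaks(pr,prominence=8,distance=15)
        print(f,nm,[(round(35-(160+k)/10,1),int(pr[k])) for k in pk])
E
```

```text
wl2 L [(np.float64(11.5), 156), (np.float64(5.4), 254), (np.float64(-2.8), 140), (np.float64(-8.0), 129), (np.float64(-13.3), 126)]
wl2 R [(np.float64(11.7), 158), (np.float64(5.5), 254), (np.float64(2.5), 36), (np.float64(-2.6), 136), (np.float64(-8.0), 118), (np.float64(-13.3), 143)]
wl4 L [(np.float64(14.7), 39), (np.float64(11.7), 163), (np.float64(4.1), 252), (np.float64(-1.6), 129), (np.float64(-7.5), 132), (np.float64(-11.4), 150)]
wl4 R [(np.float64(11.7), 159), (np.float64(5.3), 252), (np.float64(1.6), 36), (np.float64(-1.6), 131), (np.float64(-5.3), 30), (np.float64(-7.8), 138), (np.float64(-11.6), 120)]
ww1 L [(np.float64(12.6), 74), (np.float64(4.6), 128), (np.float64(-3.0), 56), (np.float64(-7.8), 53), (np.float64(-10.3), 48)]
ww1 R [(np.float64(15.9), 28), (np.float64(13.4), 132), (np.float64(4.6), 128), (np.float64(-3.3), 57), (np.float64(-7.8), 53), (np.float64(-10.5), 50)]
ww4 L [(np.float64(14.5), 28), (np.float64(12.2), 68), (np.float64(3.1), 59), (np.float64(-3.2), 55), (np.float64(-8.2), 55)]
ww4 R [(np.float64(12.1), 134), (np.float64(3.0), 58), (np.float64(-4.0), 56), (np.float64(-8.4), 52)]
ww5 L [(np.float64(16.5), 144), (np.float64(7.7), 75), (np.float64(-0.3), 69), (np.float64(-5.5), 65), (np.float64(-9.8), 65)]
ww5 R [(np.float64(16.4), 145), (np.float64(7.7), 76), (np.float64(-0.3), 70), (np.float64(-5.6), 66), (np.float64(-10.0), 64)]
```

```bash
python3 -c "
from lamp import *
wh(-6,-9)"
```

```text
t 26.27 tcp [570.2 141.1 118.2] shift tool mm [19.   0.5 23.2] turn deg [-0.04 -0.07 -0.03] shift in target axes [19.1  0.5 23.2]
```

```bash
python3 -m inch '[[[0.019,0.0005,0.014,0,0,0,0],[0,0,0.008,0,0,0,0],[0,0,0.004,0,0,0,0],[0,0,0.003,0,0,0,0],[0,0,0,0,0,0,0]]]'
python3 -m inch '[[[0,0,0.0015,0,0,0,0],[0,0,0,0,0,0,0],[0,0,0,0,0,0,0]]]'
python3 -c "
from lamp import *
wh(-6,-1);where()"
```

```text
t: 26.68
tcp_pos: [596.3, 138.0, 95.2]
tool_rot: [0.007, 0.987, -0.042, 0.156]
ft_force: [-1.2, -0.5, 1.6]
gripper_width: 0.003
t: 26.93
tcp_pos: [596.8, 138.1, 94.7]
tool_rot: [0.006, 0.987, -0.042, 0.156]
ft_force: [-1.8, -1.5, 1.5]
gripper_width: -0.0
t 26.93 tcp [596.8 138.1  94.7] shift tool mm [ 0.8 -0.6  0.6] turn deg [-0.02 -0.02 -0.04] shift in target axes [ 0.8 -0.6  0.6]
t 26.93 TCP in rail [ -2.19 -62.6   15.53] rot err deg [  0.02 -11.98   0.04] F rail [-0.7 -1.6  2.2] w -0.0
```

Contact at about 2 N again. I press 1.5 mm more and drag.

```bash
python3 -m inch '[[[0,-0.0005,0.0015,0,0,0,0],[0.004,0,0,0,0,0,0],[0.005,0,-0.0005,0,0,0,0],[0.004,0,-0.0005,0,0,0,0],[0,0,0,0,0,0,0]]]'
python3 -c "
from lamp import *
where()"
python3 -m inch '[[[0,0,-0.015,0,0,0,0],[0,0,-0.015,0,0,0,0],[-0.018,0,0,0,0,0,0],[-0.01,0,0,0,0,0,0],[0,0,0,0,0,0,0]]]'
cat > wv.py <<'E'
from lamp import *
from scipy.signal import find_peaks
import sys
f=sys.argv[1]; c=save('wrist',f); where()
g=rect(c,O_L,YAW,15,s=10,xr=(-25,35),yr=(-95,-30)); cv2.imwrite(f'pics/{f}z.png',g); im=g.astype(float).mean(2)
for nm,cols in (('L',slice(285,300)),('R',slice(335,350))):
    pr=im[160:500,cols].mean(1); pk,_=find_peaks(pr,prominence=8,distance=15)
    print(f,nm,[(round(float(35-(160+k)/10),1),int(pr[k])) for k in pk])
E
python3 wv.py ww6
```

```text
t: 27.35
tcp_pos: [610.7, 137.6, 98.6]
tool_rot: [0.006, 0.987, -0.042, 0.157]
ft_force: [0.1, -0.0, 3.0]
gripper_width: -0.001
t 27.35 TCP in rail [ 11.8  -61.91  11.99] rot err deg [  0.04 -11.89   0.06] F rail [1.6 0.1 2.6] w -0.001
t: 27.77
tcp_pos: [572.0, 140.7, 117.1]
tool_rot: [0.007, 0.987, -0.042, 0.155]
ft_force: [0.9, 0.7, -0.9]
gripper_width: 0.001
t 27.82 TCP in rail [-11.4  -60.75  47.04] rot err deg [ 2.000e-02 -1.203e+01  1.000e-02] F rail [-0.3 -0.2 -0.5] w 0.001
ww6 L [(16.8, 143), (8.6, 74), (0.0, 66), (-5.8, 62), (-9.8, 64)]
ww6 R [(15.6, 141), (7.4, 73), (0.7, 65), (-6.0, 61), (-10.0, 62)]
```

View pics/ww6z.png

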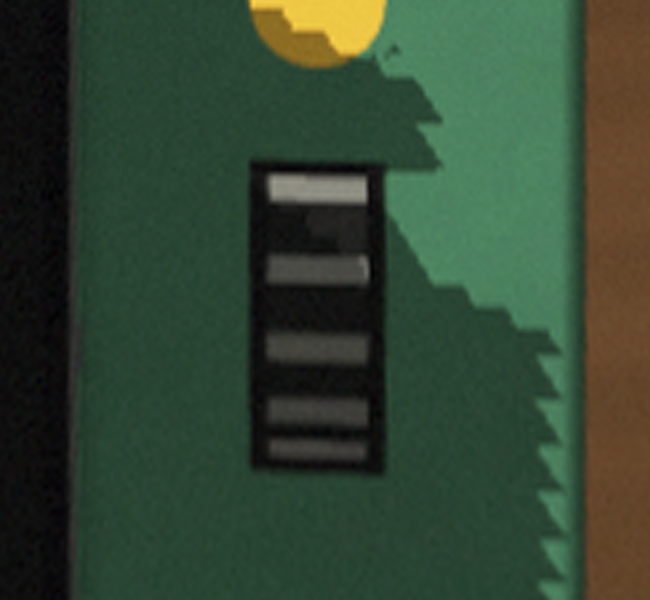

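The ribs and the brightness (59 → 75 → 74) did not change over this stroke, so the wheel seems to be at its stop. I do one firmer stroke to confirm.

```bash
python3 -m inch '[[[0.018,0.0005,0.014,0,0,0,0],[0,0,0.008,0,0,0,0],[0,0,0.005,0,0,0,0],[0,0,0.003,0,0,0,0],[0,0,0,0,0,0,0]]]'
python3 -m inch '[[[0,-0.0005,0.002,0,0,0,0],[0,0,0.0015,0,0,0,0],[0,0,0,0,0,0,0]]]'
python3 -c "
from lamp import *
wh(-6,-1);where()"
python3 -m inch '[[[0.004,0,0,0,0,0,0],[0.004,0,-0.0005,0,0,0,0],[0.004,0,-0.0005,0,0,0,0],[0,0,0,0,0,0,0]]]'
python3 -c "
from lamp import *
where()"
python3 -m inch '[[[0,0,-0.015,0,0,0,0],[0,0,-0.015,0,0,0,0],[-0.018,0,0,0,0,0,0],[-0.006,0,0,0,0,0,0],[0,0,0,0,0,0,0]]]'
python3 wv.py ww7
```

```text
t: 28.23
tcp_pos: [599.8, 137.8, 94.2]
tool_rot: [0.006, 0.987, -0.042, 0.156]
ft_force: [-1.7, -0.8, 3.3]
gripper_width: -0.002
t: 28.48
tcp_pos: [601.1, 138.1, 93.0]
tool_rot: [0.006, 0.987, -0.042, 0.157]
ft_force: [-6.4, -2.6, 15.6]
gripper_width: 0.002
t 28.48 tcp [601.1 138.1  93. ] shift tool mm [-2.7 -0.2 -2.4] turn deg [-0.02 -0.11 -0.04] shift in target axes [-2.7 -0.2 -2.3]
t 28.48 TCP in rail [  0.65 -62.27  11.95] rot err deg [  0.02 -11.89   0.04] F rail [ 2.5 -2.4 16.7] w 0.002
t: 28.82
tcp_pos: [607.9, 137.3, 96.1]
tool_rot: [0.007, 0.987, -0.042, 0.152]
ft_force: [-26.9, 2.1, 21.2]
gripper_width: 0.004
t 28.82 TCP in rail [  8.11 -62.5   11.22] rot err deg [ -0.11 -12.47   0.  ] F rail [-12.8   1.   31.8] w 0.004
t: 29.23
tcp_pos: [578.8, 140.2, 117.0]
tool_rot: [0.007, 0.987, -0.042, 0.156]
ft_force: [0.3, -0.4, 0.1]
gripper_width: 0.004
t 29.28 TCP in rail [ -5.84 -60.83  43.47] rot err deg [ 2.000e-02 -1.202e+01  1.000e-02] F rail [0.5 1.1 0.1] w -0.003
ww7 L [(17.1, 124), (8.9, 63), (0.1, 59), (-5.4, 56), (-9.4, 57)]
ww7 R [(17.1, 123), (8.1, 62), (-0.1, 58), (-5.5, 54), (-9.8, 52)]
```

The ribs have not moved under firm drag either, so the wheel is at its stop. I retreat and check the latch.

```bash
python3 -m inch '[[[0,0,-0.04,0,0,0,0],[0,0,-0.04,0,0,0,0],[-0.02,0,-0.03,0,0,0,0],[-0.03,0,-0.02,0,0,0,0],[-0.03,0,0,0,0,0,0]]]'
python3 -m inch '[[[-0.03,-0.02,0,0,0,0,0],[-0.02,-0.02,0,0,0,0,0],[0,0,0,0,0,0,0],[0,0,0,0,0,0,0]]]'
python3 - <<'E'
from lamp import *
c=save('wrist','wf'); where(); s=save('side','sf')
im=s['color'][...,::-1]; cv2.imwrite('pics/sfc.png',cv2.resize(im[180:330,170:370],None,fx=4,fy=4,interpolation=cv2.INTER_CUBIC))
M,o=lampframe(O_L,YAW)
for f in ('wl2','wl4','wf'):
    c=dict(np.load(f+'.npz')); L=(pts(c)-o)@M
    hsv=cv2.cvtColor(c['color'],cv2.COLOR_RGB2HSV); m=(cv2.inRange(hsv,*O)>0)&(L[...,0]<-33)&(L[...,0]>-52)&(abs(L[...,1]-50)<9); q=L[m]; print(f,'key z',len(q),np.percentile(q[:,2],[30,50,80]).round(1))
    h=(abs(L[...,1]-50)<9)&(L[...,0]>0)&(L[...,0]<30)&(abs(L[...,2]-8)<6); print('  deck z',np.median(L[h][:,2]).round(2))
c=dict(np.load('wf.npz'))
for k in comps(c,*Y,500):
    w=(onplane(c,k,M[:,2],o+M[:,2]*58)-o)@M; print('pack top',w.min(0).round(1),w.max(0).round(1),[np.round(v,1) for v in cv2.minAreaRect(w[:,:2].astype(np.float32))])
E
```

```text
t: 29.7
tcp_pos: [464.7, 150.2, 219.5]
tool_rot: [0.006, 0.986, -0.043, 0.159]
ft_force: [0.7, 0.1, -0.8]
gripper_width: 0.002
t: 30.03
tcp_pos: [420.5, 194.7, 200.8]
tool_rot: [0.006, 0.987, -0.041, 0.156]
ft_force: [1.4, -0.6, 0.7]
gripper_width: 0.001
t 30.08 TCP in rail [-105.58  -15.02  195.4 ] rot err deg [  0.06 -11.95  -0.02] F rail [0.4 0.5 0.3] w -0.001
wl2 key z 160 [18.9 19.3 19.8]
  deck z 5.15
wl4 key z 368 [19.  19.3 19.8]
  deck z 5.21
wf key z 523 [18.7 19.1 19.7]
  deck z 5.11
pack top [-32.8 -16.7  58. ] [ 8.6 22.3 58. ] [array([-12.2,   2.9]), array([41.2, 39. ]), np.float64(0.5)]
```

View pics/wf.png

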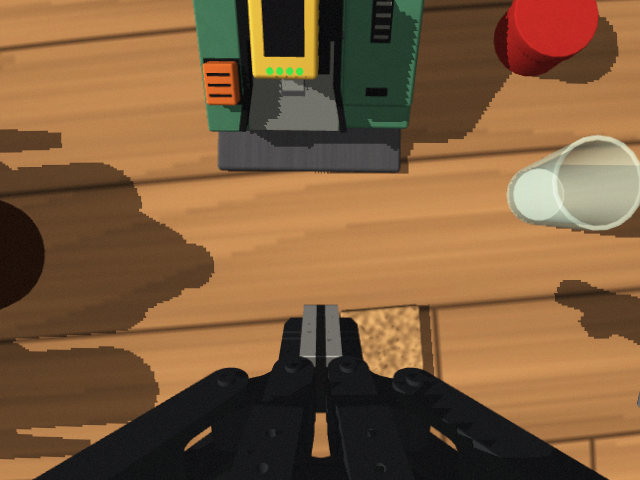

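View pics/sfc.png

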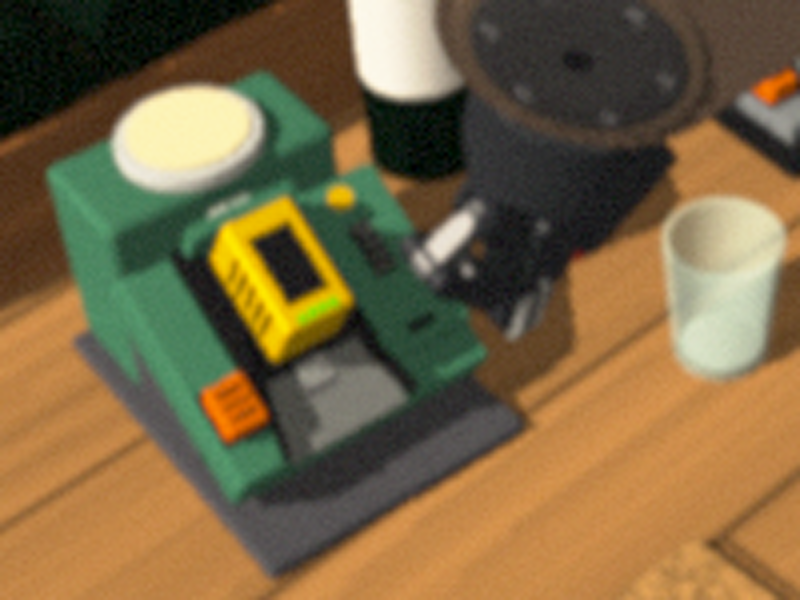

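```bash
python3 -c "
from h import *
print(env.get_state()['t']); print(env.hand_in())"
```

```text
30.1333
the job is handed in; nothing more can be done
None
```

I pressed the charger's key, slid the freed pack off, latched it on the lamp, rolled the thumbwheel to its stop and handed in at 30.1 s of 72. No verdict was reported.

**Regrip:** My first grip could not reach the lamp's 30° tilt because joint 6 hit its limit. I set the pack on a clear patch of table and regripped it with the hand pitched 30° to the pack.

**Last checks:**
- **Pack:** its rear top edge was at rail x −32.8 mm, which puts the centre at about −1.8 mm; latched is −2. The tooth was visible behind it. The lamp's key stood at the same measured height as before insertion (19.1 against 19.3 mm).
- **Wheel:** its ribs did not move in the last two strokes, one light and one firm, so I take it to be at its stop. Its index mark had rolled out of sight, so I inferred the angle (about 1.7 rad) from rib positions and did not read it directly.
- **Bystanders:** I saw no sign that any had moved, but I did not measure their final positions. The gripper stood clear of everything at hand-in.

**Disagreements:**
- **Wheel housing:** it measured 2–3 mm higher than stated. The tip therefore pressed harder than meant: about 17 N in the first wheel stroke and about 32 N in the last, against the 40 N limit that applies to the arm and gripper body.
- **Lamp key:** it read about 19 mm high both times, against 22 mm nominal, so that check rests on the comparison only.

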